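Clamp the fuller primer pot in the shaker

TASK

One of the two coral primer pots on the grey mat is full, the other nearly used up, and from outside they look alike: lift the left one, set it down again, then lift the right one, to feel which is heavier. Stand the heavier on the shaker's black mat between the clamping bars and push the bar with the blue thumb plate up until the pot sits in the rubber V of the back bar and stays firmly pinched, without squeezing its thin wall hard. The lighter pot ends where it stood; leave the mug, the wax jar and the lacquer bottle alone.

Things in the scene. Friction and masses are not known exactly. Their poses are not given: they have to be found in the camera images.
- pot_left: The left one (robot's view) of two look-alike lidded primer pots: coral body, cream lid, round, 55 mm across the lid, 52 mm across the body where it is gripped and clamped, 49 mm high. Origin at the centre of its underside, z up. Which is full differs; the pots weigh 90 to 400 g, the full one over twice the other. A bar squeezing it with more than 22 N would buckle its thin wall.
- pot_right: The right one of the two look-alike pots: same size, colour and origin.
- paint_mat: Thin grey mat fixed on the bench on which both pots stand, 180 mm (x) by 240 mm (y), 3 mm thick, so the pots' undersides are at z = 3 mm. Origin at the centre of its underside. The pots stand side by side along its y, at least 100 mm apart; there is most room for fingers on their +x and -x sides.
- shaker: Bench platform shaker, fixed, switched off: white base, aluminium platform 230 mm (x) by 200 mm (y). Origin at the centre of its underside on the bench; x points from the control panel (robot's side) to its back, z up. Black rubber mat, top at z = 62 mm. Low side rails at y = +-88 mm, with the bars' shoes on them up to z = 93 mm. Two clamping bars lie across it along y, 66 to 88 mm high.
- mat_spot (a point): Point on the mat's top, on the shaker's centre line. A pot stood here is clear of both bars, with 75 mm free for fingers to either side (y). The back bar, screwed tight, stands behind it; how far is not reported and differs: the axis of a pot seated in its V (two rubber pads at +-40 degrees to the shaker's x, 66 to 90 mm above the bench) lies 16 to 46 mm farther along +x than this point.
- slide_bar: Sliding clamping bar at the front. Origin below the middle of its beam, at the height of the shaker's underside; axes as the shaker's. It slides along the shaker's x, from x = -75..-55 mm at the start to +25 mm at most. No spring: a friction brake of about 8 N resists it and holds it where it is left. Flat rubber pad, 50 mm wide, z = 66 to 88 mm, its face 13 mm ahead (+x) of the origin.
- thumb_plate (a point): Middle of the front face of the sliding bar's blue thumb plate, the face to push along the shaker's +x, 105 mm above the bench. The plate is 60 mm wide, 8 mm thick, and stands from 66 to 131 mm above the bench; in front of it nothing stands higher than 73 mm but the shoes at the sides. Once the pot is wedged, the bar keeps as much pinch as was pushed beyond the 8 N brake, up to about 8 N.
- striped_mug: Black and white striped mug, 86 mm across, 90 mm high, to be left alone. Origin at the centre of its underside.
- wax_jar: Low round jar with a tan lid, 62 mm across, 35 mm high, to be left alone. Origin at the centre of its underside.
- lacquer: Small lacquer bottle, mauve with a tall black cap, 31 mm across, 79 mm high, to be left alone. Origin at the centre of its underside.
Not all that is in view belongs to the job. What is shaped like the pot_left but turquoise or yellow is not meant. Leave any purple look-alike of the pot_right alone.

How it is judged:
By the outcome, as a careful person would: the job done as asked, in the order asked, and still so for the second after the job is handed in, with the robot touching nothing.
It also fails if it takes over 69 s, if anything falls off the work surface, if the arm or the gripper's body presses on something with over 40 N, if the wrist force passes 120 N, or if a joint passes its speed limit or range.

ROBOT

A 7-joint arm with a two-finger parallel gripper is mounted at the origin on the work surface; the furniture and walls round the work are solid. World frame = base frame: x ahead of the robot, y to its left, z up, the work surface at z = 0. Lengths are in m, angles in rad, forces in N, time in s.
With the tool pointing down it reaches from about 0.425 to 0.8 m from the base axis. Payload 8.3 kg.
Tool frame: the origin (TCP) lies at the very end of the fingers, on their centre line; the grasp point (between the pads) lies robot.hold_point_z behind it (robot.hold_point_z is the distance from the TCP to the grasp point, in m); z points along the fingers, y is the direction in which the jaws open and shut (so a half turn about z gives the same grasp; the last joint's range is limited). The gripper opens to 85 mm and grips with 20 to 120 N. Pads are 22 mm wide; open, the fingers measure 114 mm over their backs; the gripper's body (76 mm by 85 mm) begins 54 mm behind the grasp point. The pads swing forward as they close: fully open they stand 13 mm farther back than shut.
Start: joints at [-1.345, 0.383, 0.016, 1.37, -0.006, 1.388, -0.046], TCP at [0.178, 0.599, 0.231] pointing down, gripper open.
Joint ranges: [-2.95, 2.95], [-0.25, 2.06], [-1.52, 1.56], [0.18, 2.33], [-1.44, 4.58], [0.02, 2.06], [-3.01, 3.01]. Speed limits (rad/s): [2.39, 2.39, 3.01, 3.01, 3.14, 3.14, 3.14].

INTERFACE

Orientations are given as a unit quaternion [w, x, y, z].
In Python, from station import monitor, eyes, workorder, robot gives the robot as it stands.
- The arm moves only by the tool arm_command, never from a script. Its argument "plan" is a list of rows, each a list of 4 numbers: the shift along the tool's x, y, z in cm, then the turn about the tool's z in degrees. In form: [[tx, ty, tz, twist], ...]. A call has 1 to 20 rows; each row shifts and turns the pose as measured when the row begins, along the tool's axes as they then stand; what a row does not reach is not made up. A row lasts 1/10 s, in which the tool goes at most 50 mm and 8.59 degrees, less where a joint would pass 70% of its speed; a pose out of reach is approached as far as the arm can. A call is refused whole if a number of a shift passes 5 or a number of a turn 8.59, either way. A call with a gripper value outside its range is refused whole. "jaw" is the finger opening in cm, from 0 to 8.54, set as the call begins (left out, the last holds). The fingers move at their own pace and stop on an object; "newtons" is the grip in N (left out, the last holds). Time passes only in rows, so rows that do not move let the fingers close. It gives the time, the measured TCP pose, the force and the opening at its end, in the units of the state.
- monitor.read_state(): the state, without advancing time (a new reading comes with each control period).
- eyes.get_image(name): name is "side" or "top" or "wrist"; returns the picture (384x512x3 uint8, blue, green, red); there is no depth.
- eyes.get_calibration(name): a dict with "mtx" (3x3 intrinsics, pixels), "dist_coeffs" ([k1, k2, p1, p2, k3] as OpenCV has them; the pictures are not rectified), "xyz" and "rotation" of the camera in the world. Camera axes: x right, y down, z forward; pixel columns grow to the right and rows downward; lengths in m; the calibration is good to about 2 mm. A picture is of the moment at which its call begins: read the wrist's pose just before it. get_calibration takes no time and is no camera call; for the wrist camera it gives the pose at the moment of the call.
- workorder.close_job(): hands the job in, once; it reports no verdict.
The state is a dict: "clock": time; "q": joint angles; "joint_vel": joint speeds; "tau": joint torques, N m; "tcp_pos": TCP position; "orientation": TCP orientation; "wrist_force": force on the tool from outside, world axes, zero at the start; "wrist_torque": the same for the moment, N m; "gripper_width": finger opening in m.
Only numpy, scipy, OpenCV 4.12 (cv2) and the standard library are available. Lean on these libraries where they do the work, as an engineer would, in place of code of your own. Each camera call takes 0.05 s, during which the arm holds its last target.

## Working session

There is one attempt and no reset: what is moved stays moved. The work goes in short steps, Python scripts to look and compute and a tool call to move; the robot and the scene stay as the last step left them, time stands still between calls to the robot, and variables do not carry over. Pictures are saved under pics/ and viewed, and the job is handed in when it is done.

Besides the shell and the picture viewer there is one more tool, called after "Call:" in YAML: its name, and indented under it one key for each argument. arm_command: Moves the arm, as the interface text tells. Its arguments: {"type":"object","properties":{"plan":{"type":"array"},"jaw":{"type":"number"},"newtons":{"type":"number"}},"required":["plan"]}

```bash
ls; mkdir -p pics
python3 - <<'E'
from station import monitor, eyes, workorder, robot
import cv2
s=monitor.read_state()
print({k:s[k] for k in('clock','tcp_pos','orientation','wrist_force','gripper_width')},robot.hold_point_z)
for n in("side","top"):
    cv2.imwrite(f"pics/{n}0.png",eyes.get_image(n)); c=eyes.get_calibration(n); print(n,c)
print(eyes.get_calibration("wrist"))
E
```

```text
pics
{'clock': 0.0, 'tcp_pos': array([0.17783383, 0.59865015, 0.23028379]), 'orientation': array([-1.24144255e-04,  1.43892387e-01,  9.89592867e-01, -9.61259050e-04]), 'wrist_force': array([-0.47404893,  0.55991711,  0.05239776]), 'gripper_width': 0.08535113080111296} 0.0187
side {'mtx': array([[428.09255405,   0.        , 253.34833069],
       [  0.        , 428.09255405, 189.94682743],
       [  0.        ,   0.        ,   1.        ]]), 'dist_coeffs': array([-0.00782007,  0.        ,  0.        ,  0.        ,  0.        ]), 'xyz': array([0.1777416 , 0.83294796, 1.1777746 ]), 'rotation': array([ 0.06458586, -0.18726648,  0.91567144, -0.34972238])}
top {'mtx': array([[372.34198272,   0.        , 258.03331801],
       [  0.        , 372.34198272, 187.93629643],
       [  0.        ,   0.        ,   1.        ]]), 'dist_coeffs': array([-0.06154751,  0.        ,  0.        ,  0.        ,  0.        ]), 'xyz': array([ 0.37760824, -0.04860429,  1.34634933]), 'rotation': array([ 0.04586891, -0.70423519,  0.70665843, -0.05082034])}
{'mtx': array([[337.65528186,   0.        , 255.5067107 ],
       [  0.        , 337.65528186, 193.83598618],
       [  0.        ,   0.        ,   1.        ]]), 'dist_coeffs': array([0.0092205, 0.       , 0.       , 0.       , 0.       ]), 'xyz': array([0.11214522, 0.61951826, 0.37303462]), 'rotation': array([0.10995208, 0.79397038, 0.59234366, 0.08155095])}
```

View pics/side0.png

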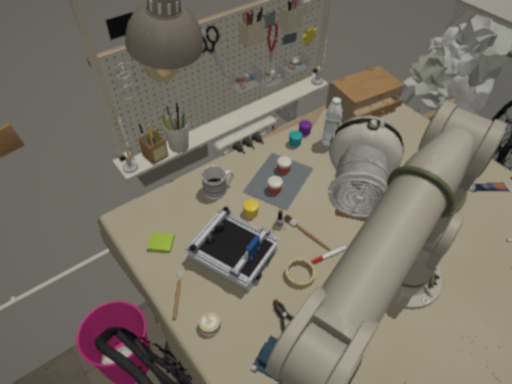

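View pics/top0.png

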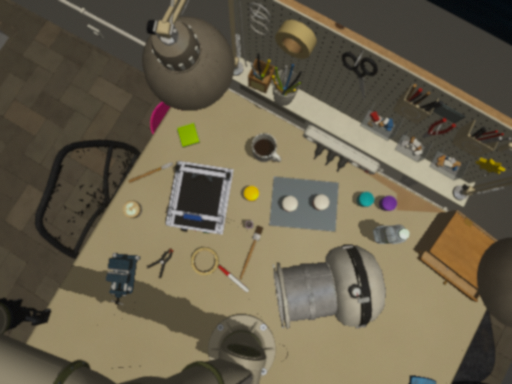

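The top view shows the coral pots' cream lids at (289,203) and (321,201) on the grey mat, and the shaker at (200,200) with the blue plate at (195,217). The side view shows the lids at (275,183) and (284,163), and the shaker at (235,248). Next I'll measure these.

```bash
cat > h.py <<'E'
import numpy as np, cv2
from scipy.spatial.transform import Rotation as R
def rot(q): return R.from_quat([q[1],q[2],q[3],q[0]]).as_matrix()
def ray(c,uv):
    p=cv2.undistortPoints(np.array([[uv]],float),c['mtx'],c['dist_coeffs'])[0,0]
    return np.array(c['xyz']), rot(c['rotation'])@np.array([p[0],p[1],1.])
def onz(c,uv,z):
    o,d=ray(c,uv); return o+d*(z-o[2])/d[2]
def tri(c1,u1,c2,u2):
    o1,d1=ray(c1,u1);o2,d2=ray(c2,u2)
    t=np.linalg.lstsq(np.stack([d1,-d2],1),o2-o1,rcond=None)[0]
    a=o1+d1*t[0];b=o2+d2*t[1]; return (a+b)/2,np.linalg.norm(a-b)
def proj(c,P):
    M=rot(c['rotation']).T; rv=cv2.Rodrigues(M)[0]
    return cv2.projectPoints(np.array([P],float),rv,-M@np.array(c['xyz']),c['mtx'],c['dist_coeffs'])[0][0,0]
def blobs(m,mn=15):
    n,l,s,ce=cv2.connectedComponentsWithStats(m.astype(np.uint8)); return [(s[i,4],ce[i].round(1).tolist(),s[i,:4].tolist()) for i in range(1,n) if s[i,4]>=mn]
E
python3 - <<'E'
from h import *
from station import eyes
import cv2
for n,b in(("side",(180,145,340,300)),("top",(160,150,345,245))):
    im=cv2.imread(f"pics/{n}0.png"); x0,y0,x1,y1=b
    cv2.imwrite(f"pics/{n}0z.png",cv2.resize(im[y0:y1,x0:x1],None,fx=4 if n=='top' else 3.8,fy=4 if n=='top' else 3.8,interpolation=cv2.INTER_CUBIC))
    h=cv2.cvtColor(im,cv2.COLOR_BGR2HSV)
    H,S,V=[h[...,i].astype(int) for i in range(3)]
    print(n,'coral',[x for x in blobs(((H<8)|(H>172))&(S>90)&(V>80),8)])
    print(n,'blue',blobs((H>100)&(H<125)&(S>110)&(V>60),8))
    print(n,'cream',blobs((H>10)&(H<35)&(S<75)&(V>205),20)[:12])
E
```

```text
side coral [(np.int32(24), [293.8, 2.7], [292, 0, 5, 8]), (np.int32(27), [246.7, 17.4], [246, 12, 3, 13]), (np.int32(42), [275.9, 29.6], [275, 23, 3, 15]), (np.int32(92), [270.3, 39.4], [267, 25, 10, 26]), (np.int32(24), [239.2, 79.1], [236, 77, 7, 5]), (np.int32(61), [283.4, 170.0], [278, 167, 12, 7]), (np.int32(60), [274.0, 190.5], [268, 187, 13, 8]), (np.int32(11), [500.9, 187.6], [496, 186, 10, 3]), (np.int32(49), [317.0, 259.5], [311, 256, 12, 8])]
side blue [(np.int32(13), [478.8, 186.2], [477, 185, 5, 4]), (np.int32(177), [252.9, 246.0], [246, 236, 14, 24])]
side cream []
top coral [(np.int32(17), [419.9, 89.4], [418, 88, 5, 4]), (np.int32(39), [159.2, 122.5], [150, 107, 20, 28]), (np.int32(69), [374.8, 115.6], [370, 111, 10, 11]), (np.int32(16), [444.4, 119.8], [443, 118, 4, 5]), (np.int32(8), [149.0, 123.5], [149, 120, 1, 8]), (np.int32(16), [453.3, 125.1], [451, 123, 5, 5]), (np.int32(44), [223.7, 270.2], [219, 266, 11, 10])]
top blue [(np.int32(33), [389.4, 125.0], [387, 120, 5, 10]), (np.int32(79), [191.9, 217.2], [183, 214, 18, 7]), (np.int32(75), [420.4, 380.0], [411, 377, 21, 7])]
top cream [(np.int32(29), [292.1, 205.8], [289, 203, 7, 6]), (np.int32(33), [322.5, 204.8], [319, 202, 8, 6])]
```

View pics/side0z.png

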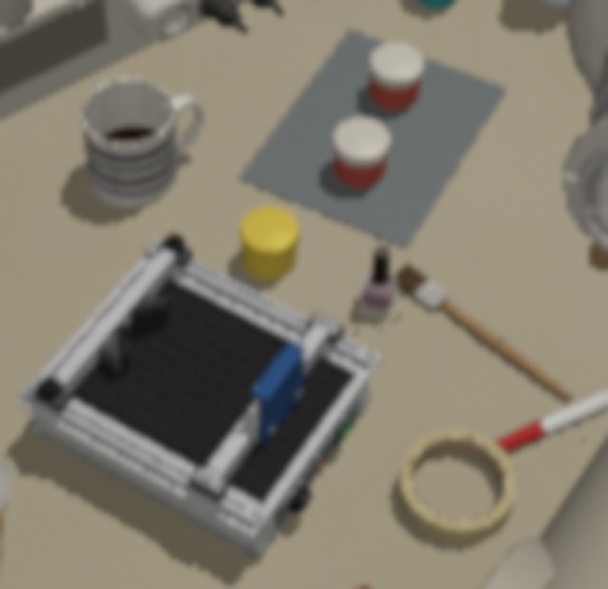

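View pics/top0z.png

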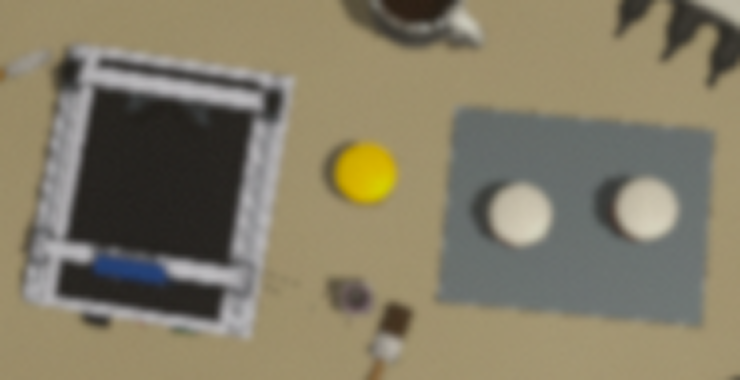

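The lids, the shaker corners, the bars and the thumb plate all show clearly. In the zoomed top view the lids are at (520,214) and (645,208), the mat corners at (455,107), (713,130), (702,325) and (440,300), and the lacquer bottle at (352,296). Next I'll triangulate.

Run:
```python
from h import *
from station import eyes
T=eyes.get_calibration("top");S=eyes.get_calibration("side")
t=lambda u,v:(160-.5+ (u+.5)/4,150-.5+(v+.5)/4)
s=lambda u,v:(180-.5+(u+.5)/3.8,145-.5+(v+.5)/3.8)
for n in("top","side"):
    im=cv2.imread(f"pics/{n}0.png");h=cv2.cvtColor(im,cv2.COLOR_BGR2HSV).astype(int)
    b={'top':(275,190,335,215),'side':(262,150,296,200)}[n]
    m=np.zeros(im.shape[:2],bool); m[b[1]:b[3],b[0]:b[2]]=True
    print(n,blobs(m&(h[...,2]>150)&(h[...,1]<80)))
print('lidL',tri(T,t(520,214),S,s(362,139))); print('lidR',tri(T,t(645,208),S,s(397,64)))
print('planeL',onz(T,t(520,214),.052),onz(S,s(362,139),.052));print('planeR',onz(T,t(645,208),.052),onz(S,s(397,64),.052))
print('mat',[onz(T,t(*p),.003)[:2].round(3) for p in((455,107),(713,130),(702,325),(440,300))])
print('shk top corners',[onz(T,t(*p),.066)[:2].round(3) for p in((75,43),(293,76),(250,337),(25,300))])
print('plate top',[onz(T,t(*p),.131)[:2].round(3) for p in((94,258),(165,270),(94,272),(165,283))])
print('plate top tri', tri(T,t(95,260),S,s(257,380)),tri(T,t(165,270),S,s(298,348)))
print('bars',[onz(T,t(*p),.088)[:2].round(3) for p in((90,65),(265,92),(45,245),(245,275))])
print('yellow',onz(T,t(366,172),.05),'lacq',onz(T,t(357,299),.079), 'mug',onz(T,t(415,5),.09))
```

```text
top [(np.int32(173), [321.5, 201.8], [315, 195, 14, 15]), (np.int32(178), [290.1, 203.3], [283, 196, 15, 15])]
side [(np.int32(332), [280.5, 156.0], [262, 150, 34, 16]), (np.int32(127), [274.9, 181.0], [268, 176, 15, 11])]
lidL (array([ 0.50117145, -0.16886664,  0.04768747]), np.float64(0.0024361083456431736))
lidR (array([ 0.5061868 , -0.27932336,  0.04563405]), np.float64(0.002543488177345902))
planeL [ 0.50194747 -0.16819495  0.052     ] [ 0.49873497 -0.16524655  0.052     ]
planeR [ 0.50679468 -0.27791795  0.052     ] [ 0.50309019 -0.27328755  0.052     ]
mat [array([ 0.605, -0.115]), array([ 0.583, -0.351]), array([ 0.406, -0.336]), array([ 0.429, -0.1  ])]
shk top corners [array([0.652, 0.222]), array([0.622, 0.03 ]), array([0.396, 0.065]), array([0.428, 0.259])]
plate top [array([0.459, 0.188]), array([0.449, 0.129]), array([0.448, 0.187]), array([0.439, 0.129])]
plate top tri (array([0.45636817, 0.18393407, 0.14545312]), np.float64(0.0006930293035489912)) (array([0.44704865, 0.12977868, 0.12354554]), np.float64(0.005712848801518573))
bars [array([0.628, 0.203]), array([0.604, 0.052]), array([0.473, 0.238]), array([0.448, 0.068])]
yellow [ 0.53957976 -0.03375235  0.05      ] lacq [ 0.42745299 -0.02629163  0.079     ] mug [ 0.67983978 -0.0767263   0.09      ]
```

Call:
arm_command:
  plan:
    - [-3.6,-3.1,0,0]
    - [-3.6,-3.1,0,0]
    - [-3.6,-3.1,0,0]
    - [-3.6,-3.1,0,0]
    - [-3.6,-3.1,0,0]
    - [-3.6,-3.1,0,0]
    - [-3.6,-3.1,0,0]
    - [-3.6,-3.1,0,0]
    - [-3.6,-3.1,0,0]
    - [-3.6,-3.1,0,0]
    - [0,0,0,0]

```text
clock: 1.2
tcp_pos: [0.4405, 0.1822, 0.2251]
orientation: [-0.003, 0.142, 0.99, -0.004]
wrist_force: [0.4, 0.9, -0.6]
gripper_width: 0.0859
```

```bash
cat >> h.py <<'E'
import json
def snap(name,tag):
    from station import eyes,monitor
    c=eyes.get_calibration(name); im=eyes.get_image(name); cv2.imwrite(f"pics/{tag}.png",im)
    json.dump({k:np.asarray(v).tolist() for k,v in c.items()},open(f"pics/{tag}.json","w")); return c,im
def load(tag):
    return {k:np.array(v) for k,v in json.load(open(f"pics/{tag}.json")).items()}, cv2.imread(f"pics/{tag}.png")
def go(target,yawy=None):
    from station import monitor
    s=monitor.read_state(); M=rot(s['orientation']); d=M.T@(np.array(target)-s['tcp_pos'])
    yaw=np.degrees(np.arctan2(-M[0,1],M[1,1]))
    print('clock',s['clock'].round(2) if hasattr(s['clock'],'round') else s['clock'],'tcp',s['tcp_pos'].round(4),'yawY',round(yaw,2),'z',M[:,2].round(3),'F',s['wrist_force'].round(2),'w',round(s['gripper_width'],4))
    print('tool d cm',(d*100).round(2), 'twist',None if yawy is None else round(-(yawy-yaw),2))
E
python3 - <<'E'
from h import *
snap("wrist","w1"); go([.45,.0,.23])
E
```

```text
clock 1.25 tcp [0.4388 0.1852 0.2249] yawY -16.12 z [-0.008 -0.007 -1.   ] F [-0.27  0.47 -0.69] w 0.0852
tool d cm [ -6.21 -17.49  -0.39] twist None
```

View pics/w1.png

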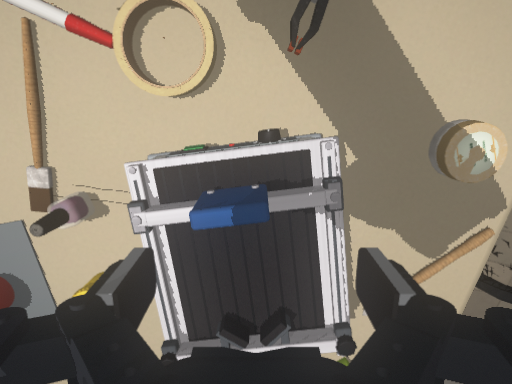

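The wrist view shows the shaker whole. Its front corners are at (127,163) and (337,137), the blue plate is around (230,205), and the V pads of the back bar are at (233,331) and (274,327).

Run:
```python
from h import *
c,im=load("w1")
cv2.imwrite("pics/w1z.png",cv2.resize(im[130:355,120:355],None,fx=2.6,fy=2.6,interpolation=cv2.INTER_CUBIC))
cv2.imwrite("pics/w1v.png",np.clip(cv2.resize(im[290:360,190:320],None,fx=6,fy=6,interpolation=cv2.INTER_CUBIC).astype(float)*2,0,255).astype(np.uint8))
```

```text
(no output)
```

View pics/w1z.png

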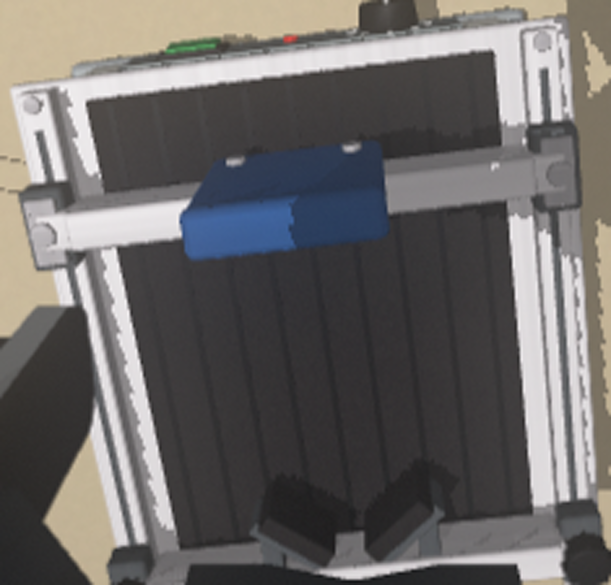

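View pics/w1v.png

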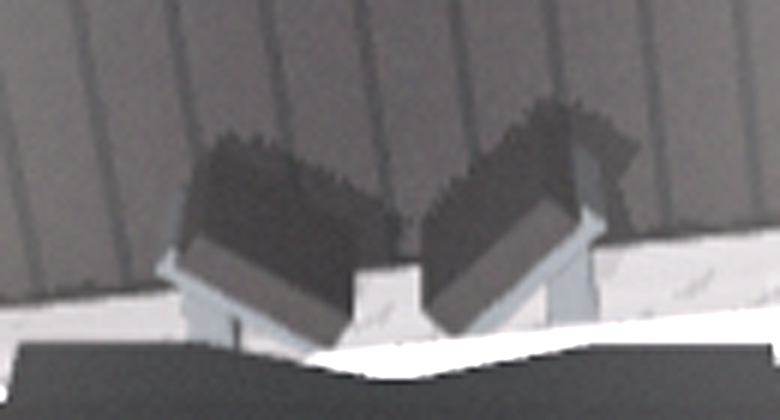

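The V pads' front top edges run (205,237)→(352,322) and (545,197)→(424,305) in the zoom. The plate's top front edge runs about (184,213)→(385,188). I'll work out the shaker frame from these.

```bash
cat > shk.py <<'E'
from h import *
c,im=load("w1")
z=lambda u,v:(120-.5+(u+.5)/2.6,130-.5+(v+.5)/2.6)
w=lambda u,v:(190-.5+(u+.5)/6,290-.5+(v+.5)/6)
P=lambda uv,h:onz(c,uv,h)[:2]
L=[P(w(205,237),.09),P(w(352,322),.09)];Rr=[P(w(545,197),.09),P(w(424,305),.09)]
print('V edges',np.round(L+Rr,4))
def ang(a,b): d=b-a; return np.degrees(np.arctan2(d[1],d[0]))
print('pad ang',ang(*L),ang(*Rr))
# offset lines 26mm toward robot (-x) and intersect
def off(a,b):
    d=(b-a)/np.linalg.norm(b-a); n=np.array([-d[1],d[0]]); n=n if n[0]<0 else -n; return a+26e-3*n,d
(p1,d1),(p2,d2)=off(*L),off(*Rr)
t=np.linalg.solve(np.stack([d1,-d2],1),p2-p1); print('seat axis',p1+d1*t[0])
for nm,uv,h in(('pl top front L',(184,213),.131),('pl top front R',(385,188),.131),('pl top back L',(190,257),.131),('pl top back R',(387,235),.131),('beam shoe L',(45,233),.09),('shoe R',(558,172),.09)):
    print(nm,P(z(*uv),h).round(4))
# mat stripes / rails for yaw
for nm,a,b,h in(('mat left edge',(88,105),(180,545),.062),('mat right edge',(495,55),(532,510),.062)):
    A,B=P(z(*a),h),P(z(*b),h); print(nm,A.round(4),B.round(4),ang(A,B))
A,B=P(z(88,105),.062),P(z(495,55),.062); print('mat front edge ang',ang(A,B)+90)
E
python3 shk.py
python3 - <<'E'
from h import *
T,im=load("w1")
E
```

```text
V edges [[0.5698 0.1124]
 [0.5916 0.1305]
 [0.5776 0.1667]
 [0.5917 0.1426]]
pad ang 39.5566088919682 -59.63333890203442
seat axis [0.56285532 0.14043904]
pl top front L [0.4378 0.1331]
pl top front R [0.4465 0.1901]
pl top back L [0.4509 0.1303]
pl top back R [0.4602 0.1868]
beam shoe L [0.4422 0.0736]
shoe R [0.4694 0.2438]
mat left edge [0.4081 0.0931] [0.5912 0.0636] -9.15635013006761
mat right edge [0.4312 0.2361] [0.6146 0.2062] -9.27482000604891
mat front edge ang 170.81721300608928
```

Run:
```python
from h import *
go([.502,-.165,.2],-95.3)
```

```text
clock 1.25 tcp [0.4388 0.1852 0.2249] yawY -16.12 z [-0.008 -0.007 -1.   ] F [-0.27  0.47 -0.69] w 0.0852
tool d cm [-15.81 -31.87   2.69] twist 79.18
```

Call:
arm_command:
  plan:
    - [-2,-4,0.3,0]
    - [-2,-4,0.3,0]
    - [-2,-4,0.3,0]
    - [-2,-4,0.3,0]
    - [-2,-4,0.3,0]
    - [-2,-4,0.3,0]
    - [-2,-4,0.3,0]
    - [-2,-4,0.3,0]
    - [0,0,0,8]
    - [0,0,0,8]
    - [0,0,0,8]
    - [0,0,0,8]
    - [0,0,0,8]
    - [0,0,0,8]
    - [0,0,0,8]
    - [0,0,0,8]
    - [0,0,0,8]
    - [0,0,0,7.2]

```text
clock: 3.05
tcp_pos: [0.508, -0.1542, 0.1942]
orientation: [-0.006, 0.745, 0.667, -0.007]
wrist_force: [0.4, 0.2, 0.7]
gripper_width: 0.0854
```

Run:
```python
from h import *
snap("wrist","w2"); go([.502,-.168,.2],-95.3)
```

```text
clock 3.1 tcp [ 0.508  -0.1538  0.1941] yawY -96.66 z [-0.019  0.001 -1.   ] F [-0.25 -0.05 -0.8 ] w 0.0853
tool d cm [-1.48 -0.44 -0.58] twist -1.36
```

View pics/w2.png

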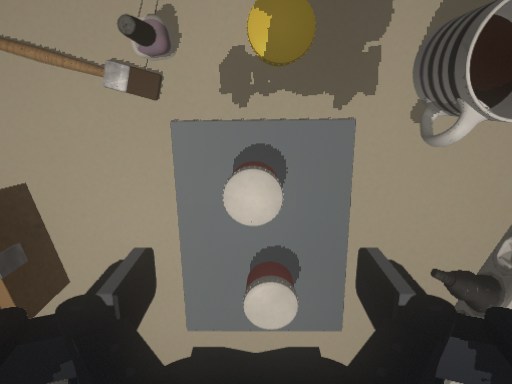

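The wrist view shows the left pot's lid at (253,196) and the right pot's lid at (271,304). The yellow pot, the mug and the lacquer bottle are well clear.

Run:
```python
from h import *
c,im=load("w2")
h=cv2.cvtColor(im,cv2.COLOR_BGR2HSV).astype(int)
m=np.zeros(im.shape[:2],bool);m[130:330,185:345]=1
m&=(h[...,2]>140)&(h[...,1]<70)
res={}
from station import eyes
T=eyes.get_calibration("top")
tp={0:(290.1,203.3),1:(321.5,201.8)}
for i,ct in enumerate(sorted([k for k in cv2.findContours(m.astype(np.uint8),cv2.RETR_EXTERNAL,cv2.CHAIN_APPROX_NONE)[0] if cv2.contourArea(k)>800],key=lambda k:k[:,0,1].mean())):
    e=cv2.fitEllipse(ct); print(e, onz(c,e[0],.052)[:2], tri(c,e[0],T,tp[i]))
```

```text
((252.38470458984375, 197.02125549316406), (55.91106414794922, 58.79790115356445), 95.10601043701172) [ 0.50107706 -0.16693238] (array([ 0.50133749, -0.1699942 ,  0.04366671]), np.float64(0.0020028079678137208))
((270.2328796386719, 305.3199157714844), (46.22187805175781, 53.18716812133789), 91.11363220214844) [ 0.50604307 -0.27691894] (array([ 0.50626293, -0.2809808 ,  0.04625023]), np.float64(0.0009914135385025035))
```

Run:
```python
from h import *
go([.501,-.168,.007],-95.3)
```

```text
clock 3.1 tcp [ 0.508  -0.1538  0.1941] yawY -96.66 z [-0.019  0.001 -1.   ] F [-0.25 -0.05 -0.8 ] w 0.0853
tool d cm [-1.46 -0.17 18.72] twist -1.36
```

Call:
arm_command:
  plan:
    - [-1.4,-0.2,2,1.4]
    - [0,0,4,0]
    - [0,0,4,0]
    - [0,0,3,0]
    - [0,0,2,0]
    - [0,0,0,0]

```text
clock: 3.7
tcp_pos: [0.504, -0.1591, 0.0379]
orientation: [-0.008, 0.747, 0.665, -0.006]
wrist_force: [-1.1, -0.1, 0.4]
gripper_width: 0.0851
```

Run:
```python
from h import *
go([.501,-.168,.007],-95.3)
```

```text
clock 3.7 tcp [ 0.504  -0.1591  0.0379] yawY -96.63 z [-0.019  0.004 -1.   ] F [-1.11 -0.11  0.45] w 0.0851
tool d cm [-0.92 -0.13  3.09] twist -1.33
```

Call:
arm_command:
  plan:
    - [-0.9,-0.1,0,0]
    - [-0.3,0,0,0]
    - [0,0,1,0]
    - [0,0,1,0]
    - [0,0,0.8,0]
    - [0,0,0,0]

```text
clock: 4.3
tcp_pos: [0.5039, -0.1712, 0.0113]
orientation: [-0.006, 0.745, 0.667, -0.004]
wrist_force: [0.2, -0.5, 0.7]
gripper_width: 0.0857
```

Run:
```python
from h import *
go([.501,-.168,.007],-95.3)
```

```text
clock 4.3 tcp [ 0.5039 -0.1712  0.0113] yawY -96.31 z [-0.014  0.004 -1.   ] F [ 0.16 -0.53  0.69] w 0.0857
tool d cm [ 0.28 -0.31  0.43] twist -1.01
```

Call:
arm_command:
  plan:
    - [0.3,-0.3,0.4,0]
    - [0,0,0.1,0]

```text
clock: 4.5
tcp_pos: [0.5009, -0.1675, 0.0059]
orientation: [-0.006, 0.745, 0.667, -0.004]
wrist_force: [0.0, 0.3, 1.1]
gripper_width: 0.0858
```

Call:
arm_command:
  plan:
    - [0,0,0,0]
    - [0,0,0,0]
    - [0,0,0,0]
    - [0,0,0,0]
    - [0,0,0,0]
    - [0,0,0,0]
    - [0,0,0,0]
    - [0,0,0,0]
  jaw: 4.5
  newtons: 20

```text
clock: 5.3
tcp_pos: [0.5011, -0.1673, 0.0062]
orientation: [-0.006, 0.745, 0.667, -0.004]
wrist_force: [0.6, -0.7, -0.9]
gripper_width: 0.0508
```

Run:
```python
from h import *
go([.501,-.168,.007],-95.3)
```

```text
clock 5.3 tcp [ 0.5011 -0.1673  0.0062] yawY -96.28 z [-0.014  0.004 -1.   ] F [ 0.57 -0.73 -0.93] w 0.0508
tool d cm [-0.07 -0.01 -0.08] twist -0.98
```

Call:
arm_command:
  plan:
    - [0,0,-1,0]
    - [0,0,-2,0]
    - [0,0,-2,0]
    - [0,0,-1,0]
    - [0,0,0,0]
    - [0,0,0,0]
    - [0,0,0,0]
    - [0,0,0,0]

```text
clock: 6.1
tcp_pos: [0.5009, -0.1674, 0.0687]
orientation: [-0.007, 0.745, 0.667, -0.004]
wrist_force: [0.9, -0.4, -1.6]
gripper_width: 0.0507
```

Run:
```python
from h import *
from station import monitor,eyes
f=[];t=[]
for i in range(8):
    s=monitor.read_state(); f.append(s['wrist_force']);t.append(s['tau'])
    if i==7: break
    im=eyes.get_image("wrist")
cv2.imwrite("pics/w3.png",im)
print(np.round(f,2),np.mean(f,0).round(2),np.mean(t,0).round(2)); go([.501,-.168,.007])
```

```text
[[ 0.9  -0.43 -1.63]
 [ 0.08 -0.15 -1.44]
 [-1.09 -0.49 -1.06]
 [-0.77 -0.41 -0.8 ]
 [-0.09  0.57 -0.68]
 [ 0.23 -0.42 -0.73]
 [-0.07  0.75 -1.39]
 [ 0.12  0.64 -1.19]] [-0.09  0.01 -1.12] [ 0.000e+00 -4.575e+01  1.198e+01 -3.035e+01  4.000e-02  9.000e-02
  0.000e+00]
clock 6.45 tcp [ 0.5013 -0.1677  0.0693] yawY -96.33 z [-0.015  0.004 -1.   ] F [ 0.12  0.64 -1.19] w 0.0507
tool d cm [-0.06  0.07  6.23] twist None
```

View pics/w3.png

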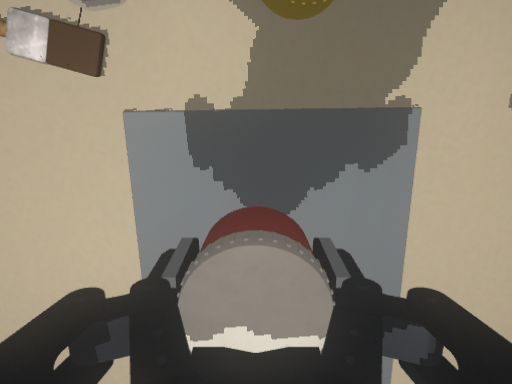

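The left pot is held and lifted clear. The mean force is -1.1 N, about 115 g. I'll set it down again.

Call:
arm_command:
  plan:
    - [0,0,2,0]
    - [0,0,2,0]
    - [0,0,1.2,0]
    - [0,0,0.6,0]
    - [0,0,0.2,0]
    - [0,0,0,0]

```text
clock: 7.05
tcp_pos: [0.5017, -0.1678, 0.0082]
orientation: [-0.006, 0.745, 0.667, -0.003]
wrist_force: [-0.7, -0.7, -2.7]
gripper_width: 0.0507
```

Run:
```python
from h import *
go([.5011,-.1673,.0062])
```

```text
clock 7.05 tcp [ 0.5017 -0.1678  0.0082] yawY -96.31 z [-0.013  0.004 -1.   ] F [-0.71 -0.67 -2.7 ] w 0.0507
tool d cm [ 0.04 -0.06  0.2 ] twist None
```

Call:
arm_command:
  plan:
    - [0,-0.1,0.2,0]
    - [0,0,0,0]
    - [0,0,0,0]

```text
clock: 7.35
tcp_pos: [0.5017, -0.168, 0.0075]
orientation: [-0.005, 0.745, 0.667, -0.003]
wrist_force: [-1.1, 0.4, -0.9]
gripper_width: 0.051
```

Call:
arm_command:
  plan:
    - [0,0,0,0]
    - [0,0,0,0]
    - [0,0,0,0]
    - [0,0,0,0]
    - [0,0,0,0]
    - [0,0,0,0]
  jaw: 8.5

```text
clock: 7.95
tcp_pos: [0.5027, -0.1683, 0.0088]
orientation: [-0.004, 0.745, 0.667, -0.002]
wrist_force: [0.2, -0.7, 0.0]
gripper_width: 0.0844
```

Call:
arm_command:
  plan:
    - [0,0,-2,0]
    - [0,0,-4,0]
    - [0,0,-4,0]
    - [-1,0,-2,0]
    - [-4,0,0,0]
    - [-4,0,0,0]
    - [0,0,0,0]

```text
clock: 8.65
tcp_pos: [0.494, -0.2591, 0.1333]
orientation: [-0.004, 0.743, 0.669, -0.002]
wrist_force: [-0.4, -0.5, 0.3]
gripper_width: 0.0851
```

Run:
```python
from h import *
snap("wrist","w4");go([.506,-.278,.007],-95.3)
```

```text
clock 8.7 tcp [ 0.4947 -0.2564  0.1328] yawY -95.88 z [-0.009  0.005 -1.   ] F [-0.16  0.22 -1.25] w 0.0851
tool d cm [-2.08  1.46 12.56] twist -0.58
```

View pics/w4.png

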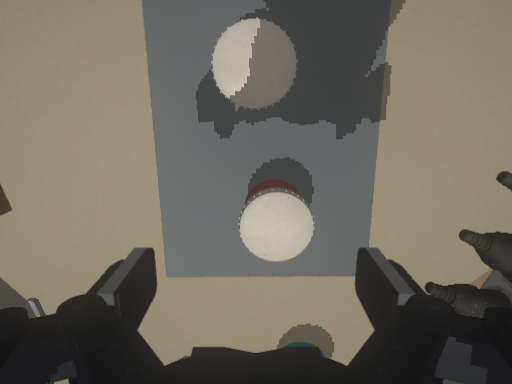

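The left pot stands again, with its lid at (254,64). The right pot's lid is centred at (277,226).

Run:
```python
from h import *
c,im=load("w4")
print(onz(c,(277,226),.052),onz(c,(254,64),.052)); T=__import__('station').eyes.get_calibration("top")
c2,_=load("w2"); print(tri(c,(277,226),c2,(271,304)))
```

```text
[ 0.50663966 -0.27711839  0.052     ] [ 0.50184256 -0.16866309  0.052     ]
(array([ 0.50671887, -0.27927224,  0.04643873]), np.float64(4.447293208933631e-05))
```

Call:
arm_command:
  plan:
    - [-2,1.5,1,0]
    - [-0.6,0.4,3,0]
    - [0,0,4,0]
    - [0,0,2,0]
    - [0,0,0,0]

```text
clock: 9.2
tcp_pos: [0.5135, -0.2789, 0.0288]
orientation: [-0.006, 0.741, 0.672, -0.0]
wrist_force: [-0.2, -0.4, 0.1]
gripper_width: 0.0848
```

Run:
```python
from h import *
go([.5065,-.278,.007],-95.3)
```

```text
clock 9.2 tcp [ 0.5135 -0.2789  0.0288] yawY -95.6 z [-0.008  0.008 -1.   ] F [-0.17 -0.38  0.15] w 0.0848
tool d cm [ 0.01 -0.69  2.18] twist -0.3
```

Call:
arm_command:
  plan:
    - [0,-0.7,0,0]
    - [0,-0.2,1,0]
    - [0,0,0.9,0]
    - [0,0,0.2,0]
    - [0,0,0,0]

```text
clock: 9.7
tcp_pos: [0.5058, -0.2762, 0.0094]
orientation: [-0.004, 0.74, 0.673, 0.001]
wrist_force: [-0.6, -0.3, 0.1]
gripper_width: 0.0849
```

Run:
```python
from h import *
go([.5065,-.278,.007],-95.3)
```

```text
clock 9.7 tcp [ 0.5058 -0.2762  0.0094] yawY -95.44 z [-0.004  0.008 -1.   ] F [-0.59 -0.3   0.07] w 0.0849
tool d cm [-0.18  0.09  0.24] twist -0.14
```

Call:
arm_command:
  plan:
    - [-0.2,0.1,0.3,0]
    - [0,0,0,0]

```text
clock: 9.9
tcp_pos: [0.5073, -0.2786, 0.0069]
orientation: [-0.004, 0.74, 0.673, 0.002]
wrist_force: [-0.1, 0.8, -0.3]
gripper_width: 0.0843
```

Call:
arm_command:
  plan:
    - [0,0,0,0]
    - [0,0,0,0]
    - [0,0,0,0]
    - [0,0,0,0]
    - [0,0,0,0]
    - [0,0,0,0]
    - [0,0,0,0]
    - [0,0,0,0]
  jaw: 4.5
  newtons: 25

```text
clock: 10.7
tcp_pos: [0.5075, -0.2791, 0.0075]
orientation: [-0.003, 0.74, 0.673, 0.002]
wrist_force: [-0.9, -0.4, -0.3]
gripper_width: 0.0507
```

Call:
arm_command:
  plan:
    - [0,0,-1,0]
    - [0,0,-2,0]
    - [0,0,-2,0]
    - [0,0,-1,0]
    - [0,0,0,0]
    - [0,0,0,0]
    - [0,0,0,0]
    - [0,0,0,0]

```text
clock: 11.5
tcp_pos: [0.5051, -0.2776, 0.0674]
orientation: [-0.007, 0.74, 0.673, 0.0]
wrist_force: [0.4, -0.2, -3.6]
gripper_width: 0.051
```

Run:
```python
from h import *
from station import monitor,eyes
f=[]
for i in range(8):
    s=monitor.read_state(); f.append(s['wrist_force'])
    if i==7: break
    im=eyes.get_image("wrist" if i%2 else "top")
cv2.imwrite("pics/t5.png",im)
print(np.round(f,2)[:,2],np.mean(f,0).round(2)); go([.501,-.168,.007])
```

```text
[-3.56 -3.22 -4.03 -4.44 -3.75 -3.06 -3.67 -4.35] [-0.34  0.19 -3.76]
clock 11.85 tcp [ 0.5055 -0.278   0.0681] yawY -95.46 z [-0.007  0.01  -1.   ] F [-0.17  0.53 -4.35] w 0.0506
tool d cm [10.85 -1.44  6.22] twist None
```

The right pot reads -3.8 N, about 0.38 kg, so it is the full one and goes to the shaker.

Call:
arm_command:
  plan:
    - [0,0,-4,0]
    - [0,0,-4,0]
    - [0,0,-4,0]
    - [0,0,-2,0]
    - [0,0,0,-8.5]
    - [0,0,0,-8.5]
    - [0,0,0,-8.5]
    - [0,0,0,-8.5]
    - [0,0,0,-8.5]
    - [0,0,0,-8.5]
    - [0,0,0,-8.5]
    - [0,0,0,-8.5]
    - [0,0,0,-8.5]
    - [0,0,0,-8.5]
    - [0,0,0,0]

```text
clock: 13.35
tcp_pos: [0.5041, -0.2807, 0.2134]
orientation: [-0.005, 0.081, 0.997, 0.004]
wrist_force: [-0.1, -0.3, -3.5]
gripper_width: 0.0512
```

Run:
```python
from h import *
go([.535,.145,.2],-9.2)
```

```text
clock 13.35 tcp [ 0.5041 -0.2807  0.2134] yawY -9.28 z [-0.009  0.009 -1.   ] F [-0.13 -0.28 -3.49] w 0.0512
tool d cm [ 3.8  42.5   1.71] twist -0.08
```

Call:
arm_command:
  plan:
    - [0.3,3,0,0]
    - [0.3,4,0,0]
    - [0.3,4,0,0]
    - [0.4,4,0,0]
    - [0.4,4,0,0]
    - [0.4,4,0,0]
    - [0.4,4,0,0]
    - [0.4,4,0,0]
    - [0.4,4,0,0]
    - [0.4,4,0,0]
    - [0.4,3,0,0]
    - [0,0,0,0]
    - [0,0,0,0]

```text
clock: 14.65
tcp_pos: [0.5427, 0.1519, 0.215]
orientation: [-0.006, 0.117, 0.993, 0.004]
wrist_force: [0.4, -0.7, -3.1]
gripper_width: 0.0505
```

Run:
```python
from h import *
go([.535,.145,.12],-9.2)
snap("wrist","w6");snap("side","s6");
_,a=load("w6");_,b=load("s6")
cv2.imwrite("pics/c6.png",np.hstack([cv2.resize(a,(400,300)),cv2.resize(b[195:300,170:310],(400,300))]))
```

```text
clock 14.65 tcp [0.5427 0.1519 0.215 ] yawY -13.48 z [-0.01   0.008 -1.   ] F [ 0.38 -0.67 -3.13] w 0.0505
tool d cm [ 0.47 -0.91  9.5 ] twist -4.28
```

View pics/c6.png

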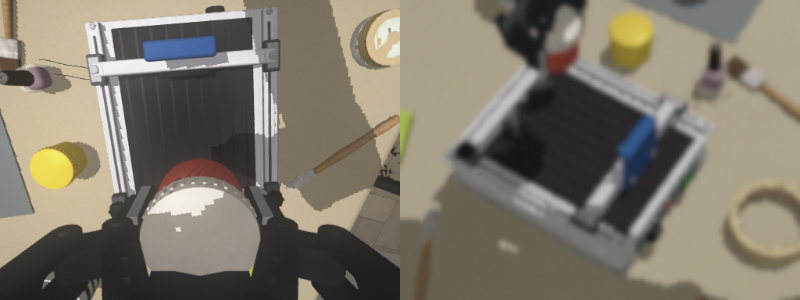

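The pot is held over the shaker, with the plate at about (180,48) in the left picture. I'll correct the offset and go down in steps.

Call:
arm_command:
  plan:
    - [0.5,-0.9,0,-4.2]
    - [0.1,-0.3,2,0]
    - [0,0,3,0]
    - [0,0,3,0]
    - [0,0,1,0]
    - [0,0,0,0]

```text
clock: 15.35
tcp_pos: [0.5354, 0.1322, 0.1251]
orientation: [-0.003, 0.09, 0.996, 0.004]
wrist_force: [0.3, 0.3, -2.7]
gripper_width: 0.0512
```

Run:
```python
from h import *
go([.533,.1455,.0665],-9.2)
```

```text
clock 15.35 tcp [0.5354 0.1322 0.1251] yawY -10.34 z [-0.005  0.009 -1.   ] F [ 0.32  0.28 -2.66] w 0.0512
tool d cm [0.43 1.22 5.87] twist -1.14
```

Call:
arm_command:
  plan:
    - [0.3,1.2,0,-1]
    - [0,0,0.5,0]
    - [0,0,0,0]

```text
clock: 15.65
tcp_pos: [0.5365, 0.1453, 0.1233]
orientation: [-0.001, 0.082, 0.997, 0.005]
wrist_force: [0.0, -1.5, -3.8]
gripper_width: 0.0508
```

Run:
```python
from h import *
go([.533,.146,.0665],-9.2)
```

```text
clock 15.65 tcp [0.5365 0.1453 0.1233] yawY -9.39 z [-0.001  0.01  -1.   ] F [ 0.01 -1.48 -3.77] w 0.0508
tool d cm [ 0.34 -0.04  5.68] twist -0.19
```

Call:
arm_command:
  plan:
    - [0.3,0,1.5,0]
    - [0,0,1.5,0]
    - [0,0,1,0]
    - [0,0,0.5,0]
    - [0,0,0.3,0]
    - [0,0,0,0]

```text
clock: 16.25
tcp_pos: [0.537, 0.1485, 0.0784]
orientation: [0.003, 0.081, 0.997, 0.007]
wrist_force: [0.2, 0.3, -3.6]
gripper_width: 0.0508
```

Run:
```python
from h import *
go([.533,.146,.0665],-9.2)
```

```text
clock 16.25 tcp [0.537  0.1485 0.0784] yawY -9.29 z [ 0.007  0.013 -1.   ] F [ 0.21  0.31 -3.56] w 0.0508
tool d cm [ 0.36 -0.32  1.18] twist -0.09
```

Call:
arm_command:
  plan:
    - [0.4,-0.3,0.3,0]
    - [0,0,0.4,0]
    - [0,0,0.2,0]
    - [0,0,0,0]

```text
clock: 16.65
tcp_pos: [0.533, 0.1461, 0.0699]
orientation: [0.004, 0.081, 0.997, 0.007]
wrist_force: [0.4, 0.8, -4.0]
gripper_width: 0.0508
```

Run:
```python
from h import *
go([.533,.146,.0665],-9.2)
```

```text
clock 16.65 tcp [0.533  0.1461 0.0699] yawY -9.31 z [ 0.009  0.014 -1.   ] F [ 0.44  0.8  -3.97] w 0.0508
tool d cm [ 0.   -0.02  0.34] twist -0.11
```

Call:
arm_command:
  plan:
    - [0,0,0.2,0]
    - [0,0,0.1,0]
    - [0,0,0,0]

```text
clock: 16.95
tcp_pos: [0.5333, 0.1462, 0.0669]
orientation: [0.004, 0.081, 0.997, 0.008]
wrist_force: [-0.3, -0.1, -2.7]
gripper_width: 0.0507
```

Call:
arm_command:
  plan:
    - [0,0,0.1,0]
    - [0,0,0,0]

```text
clock: 17.15
tcp_pos: [0.5338, 0.1463, 0.067]
orientation: [0.004, 0.081, 0.997, 0.008]
wrist_force: [0.3, 0.4, -3.6]
gripper_width: 0.0505
```

Call:
arm_command:
  plan:
    - [0,0,0.2,0]
    - [0,0,0,0]
    - [0,0,0,0]

```text
clock: 17.45
tcp_pos: [0.5351, 0.1465, 0.0668]
orientation: [0.006, 0.081, 0.997, 0.009]
wrist_force: [-0.6, 0.0, -3.4]
gripper_width: 0.0513
```

Run:
```python
from h import *
snap("side","s7")
_,b=load("s7")
cv2.imwrite("pics/s7z.png",cv2.resize(b[180:300,170:320],None,fx=5,fy=5,interpolation=cv2.INTER_CUBIC))
go([.533,.146,.0665],-9.2)
```

```text
clock 17.5 tcp [0.535  0.1465 0.0666] yawY -9.32 z [ 0.013  0.016 -1.   ] F [ 0.58 -0.61 -3.28] w 0.0511
tool d cm [ 0.19 -0.08  0.01] twist -0.12
```

View pics/s7z.png

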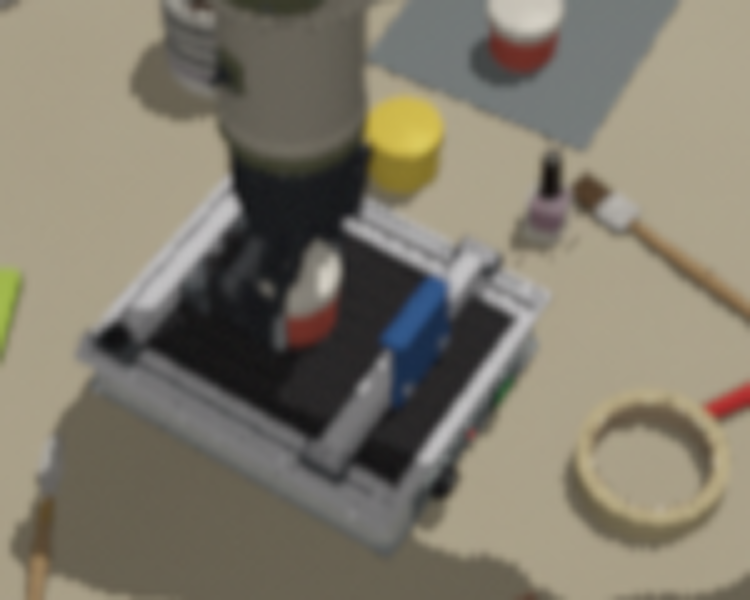

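Call:
arm_command:
  plan:
    - [0,0,0.4,0]
    - [0,0,0,0]

```text
clock: 17.7
tcp_pos: [0.537, 0.147, 0.0658]
orientation: [0.008, 0.081, 0.997, 0.01]
wrist_force: [-0.3, -0.2, -5.2]
gripper_width: 0.0502
```

Call:
arm_command:
  plan:
    - [0,0,0,0]
    - [0,0,0,0]

```text
clock: 17.9
tcp_pos: [0.5369, 0.147, 0.0654]
orientation: [0.008, 0.081, 0.997, 0.01]
wrist_force: [-0.5, -0.4, -4.2]
gripper_width: 0.051
```

Run:
```python
from h import *
snap("wrist","w7")
go([.535,.146,.0665],-9.2)
```

```text
clock 17.95 tcp [0.5369 0.147  0.0653] yawY -9.3 z [ 0.016  0.018 -1.   ] F [ 0.47  1.42 -2.08] w 0.0507
tool d cm [ 0.17 -0.13 -0.12] twist -0.1
```

View pics/w7.png

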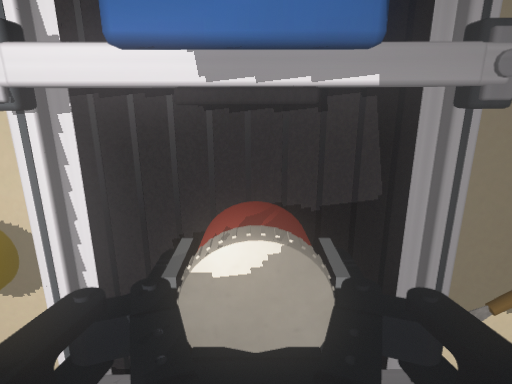

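The pot is centred between the rails, clear of the sliding bar. I'll go down a touch more and check for contact.

Call:
arm_command:
  plan:
    - [0,0,0.3,0]
    - [0,0,0,0]
    - [0,0,0,0]

```text
clock: 18.25
tcp_pos: [0.538, 0.1473, 0.065]
orientation: [0.009, 0.081, 0.997, 0.01]
wrist_force: [-0.5, 0.4, -4.5]
gripper_width: 0.0509
```

Call:
arm_command:
  plan:
    - [0,0,0,0]
    - [0,0,0,0]
    - [0,0,0,0]
    - [0,0,0,0]
    - [0,0,0,0]
    - [0,0,0,0]
  jaw: 8.5

```text
clock: 18.85
tcp_pos: [0.5384, 0.1475, 0.0647]
orientation: [0.009, 0.081, 0.997, 0.01]
wrist_force: [-0.5, -0.0, -0.0]
gripper_width: 0.0852
```

Run:
```python
from h import *
go([.535,.146,.23],-9.2)
```

```text
clock 18.85 tcp [0.5384 0.1475 0.0647] yawY -9.29 z [ 0.019  0.019 -1.   ] F [-0.5  -0.04 -0.  ] w 0.0852
tool d cm [  0.05   0.15 -16.53] twist -0.09
```

Call:
arm_command:
  plan:
    - [0,0,-1,0]
    - [0,0,-4,0]
    - [0,0,-4,0]
    - [0,0,-4,0]
    - [0,0,-2,0]
    - [1,0.3,0,0]
    - [4,0.3,0,0]
    - [4,0,0,0]
    - [0,0,0,0]
    - [0,0,0,0]

```text
clock: 19.85
tcp_pos: [0.4425, 0.1647, 0.2218]
orientation: [0.009, 0.082, 0.997, 0.01]
wrist_force: [0.4, -0.5, 0.3]
gripper_width: 0.0849
```

Call:
arm_command:
  plan:
    - [0,0,0,0]
    - [0,0,0,0]
    - [0,0,0,0]
    - [0,0,0,0]
    - [0,0,0,0]
    - [0,0,0,0]
    - [0,0,0,0]
    - [0,0,0,0]
    - [0,0,0,0]
    - [0,0,0,0]
  jaw: 0

```text
clock: 20.85
tcp_pos: [0.4446, 0.1634, 0.2208]
orientation: [0.009, 0.084, 0.996, 0.009]
wrist_force: [0.8, 0.1, 0.1]
gripper_width: 0.0
```

Run:
```python
from h import *
snap("wrist","w8")
go([.415,.166,.097],-9.2)
```

```text
clock 20.9 tcp [0.4446 0.1634 0.2208] yawY -9.58 z [ 0.019  0.016 -1.   ] F [-0.32  0.08 -0.71] w -0.0002
tool d cm [ 3.16 -0.47 12.32] twist -0.38
```

View pics/w8.png

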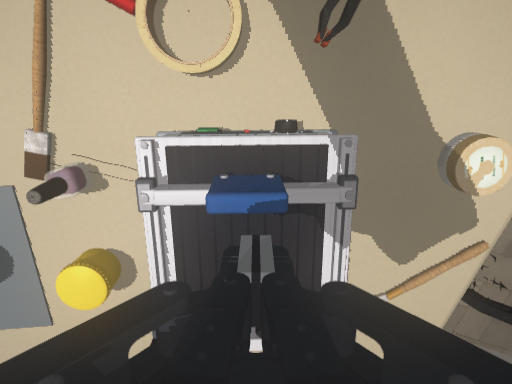

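The pot is hidden behind the fingers. The plate runs from (207,180) to (288,212) in this view. I'll check its position and height from views w1 and w8.

Run:
```python
from h import *
c,im=load("w8")
cv2.imwrite("pics/w8z.png",cv2.resize(im[165:225,190:310],None,fx=6,fy=6,interpolation=cv2.INTER_CUBIC))
```

```text
(no output)
```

View pics/w8z.png

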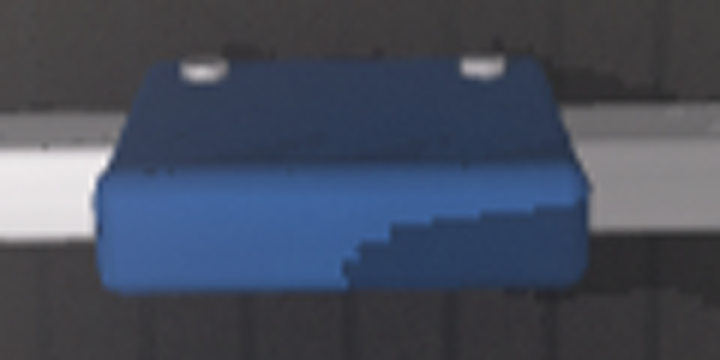

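Run:
```python
from h import *
c1,_=load("w1");c8,_=load("w8")
z=lambda u,v:(120-.5+(u+.5)/2.6,130-.5+(v+.5)/2.6)
e=lambda u,v:(190-.5+(u+.5)/6,165-.5+(v+.5)/6)
for a,b in(((184,213),(98,178)),((385,188),(585,172)),((190,257),(105,290)),((387,235),(583,287))):
    print(tri(c1,z(*a),c8,e(*b)), onz(c8,e(*b),.131)[:2])
```

```text
(array([0.44095759, 0.12941514, 0.11863488]), np.float64(9.236539146424545e-05)) [0.43753036 0.13166271]
(array([0.44948102, 0.18952571, 0.12184472]), np.float64(0.00036743544629584863)) [0.44680312 0.18890314]
(array([0.45295113, 0.12859399, 0.12562965]), np.float64(0.000669656562381363)) [0.45150889 0.12955308]
(array([0.46087457, 0.18669649, 0.13055733]), np.float64(0.0009111310232573023)) [0.46119052 0.18661919]
```

Call:
arm_command:
  plan:
    - [2,-0.3,0,0]
    - [1.4,0,1,0]
    - [0,0,3,0]
    - [0,0,4,0]
    - [0,0,3,0]
    - [0,0,0,0]

```text
clock: 21.5
tcp_pos: [0.413, 0.1691, 0.1091]
orientation: [0.011, 0.083, 0.996, 0.011]
wrist_force: [-0.8, -0.3, -0.4]
gripper_width: 0.0001
```

Run:
```python
from h import *
go([.415,.165,.097],-9.2)
```

```text
clock 21.5 tcp [0.413  0.1691 0.1091] yawY -9.56 z [ 0.024  0.019 -1.   ] F [-0.8  -0.27 -0.42] w 0.0001
tool d cm [-0.24 -0.4   1.21] twist -0.36
```

Call:
arm_command:
  plan:
    - [0,-0.4,1,0]
    - [0,0,0.3,0]
    - [0,0,0,0]

```text
clock: 21.8
tcp_pos: [0.4141, 0.1656, 0.0979]
orientation: [0.012, 0.084, 0.996, 0.011]
wrist_force: [0.2, -0.2, -0.0]
gripper_width: 0.0003
```

Call:
arm_command:
  plan:
    - [-0.7,0,0,0]
    - [-0.5,0,0,0]
    - [-0.4,0,0,0]
    - [-0.3,0,0,0]
    - [0,0,0,0]

```text
clock: 22.3
tcp_pos: [0.4346, 0.1634, 0.1009]
orientation: [0.012, 0.083, 0.996, 0.013]
wrist_force: [-0.1, 0.4, -0.5]
gripper_width: 0.0002
```

Run:
```python
from h import *
go([.43,.163,.097],-9.2)
snap("wrist","w9")
```

```text
clock 22.3 tcp [0.4346 0.1634 0.1009] yawY -9.53 z [ 0.026  0.023 -0.999] F [-0.11  0.41 -0.54] w 0.0002
tool d cm [ 0.45 -0.12  0.38] twist -0.33
```

View pics/w9.png

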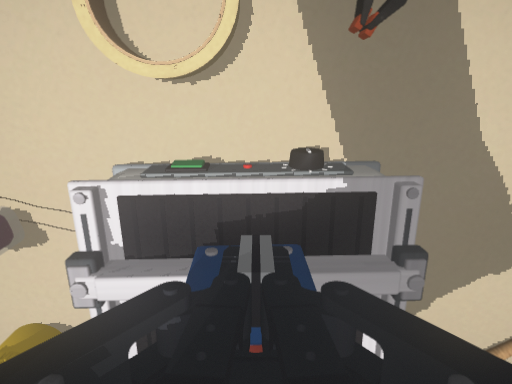

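Call:
arm_command:
  plan:
    - [-0.4,0,0.1,0]
    - [-0.4,0,0.1,0]
    - [-0.4,0,0.1,0]
    - [-0.4,0,0,0]
    - [-0.4,0,0,0]

```text
clock: 22.85
tcp_pos: [0.4479, 0.1621, 0.0976]
orientation: [0.005, 0.081, 0.997, 0.012]
wrist_force: [-9.2, -0.0, 6.7]
gripper_width: -0.0001
```

Call:
arm_command:
  plan:
    - [-0.4,0,0,0]
    - [-0.4,0,0,0]
    - [-0.4,0,0,0]

```text
clock: 23.15
tcp_pos: [0.4554, 0.1611, 0.0971]
orientation: [0.0, 0.08, 0.997, 0.012]
wrist_force: [-9.0, 0.6, 7.1]
gripper_width: -0.0
```

Call:
arm_command:
  plan:
    - [-0.5,0,0,0]
    - [-0.5,0,0,0]
    - [-0.5,0,0,0]
    - [-0.5,0,0,0]
    - [-0.5,0,0,0]

```text
clock: 23.65
tcp_pos: [0.473, 0.1585, 0.0962]
orientation: [-0.008, 0.078, 0.997, 0.011]
wrist_force: [-8.6, 0.0, 7.5]
gripper_width: 0.0
```

Run:
```python
from h import *
go([.5,.153,.097],-9.2)
snap("wrist","w10")
```

```text
clock 23.65 tcp [0.473  0.1585 0.0962] yawY -8.9 z [-0.014  0.023 -1.   ] F [-8.55  0.05  7.52] w 0.0
tool d cm [-2.75 -0.12 -0.14] twist 0.3
```

View pics/w10.png

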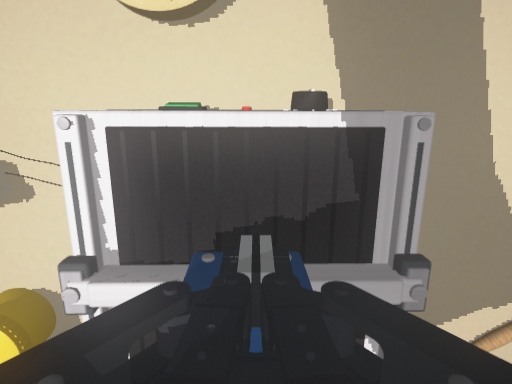

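Call:
arm_command:
  plan:
    - [-0.5,0,0,0]
    - [-0.5,0,0,0]
    - [-0.5,0,0,0]

```text
clock: 24.0
tcp_pos: [0.4827, 0.1572, 0.0952]
orientation: [-0.014, 0.076, 0.997, 0.011]
wrist_force: [-11.4, -1.1, 7.4]
gripper_width: 0.0001
```

Call:
arm_command:
  plan:
    - [-0.4,0,0,0]
    - [-0.4,0,0,0]

```text
clock: 24.2
tcp_pos: [0.4871, 0.1566, 0.0947]
orientation: [-0.018, 0.075, 0.997, 0.01]
wrist_force: [-11.2, 0.3, 7.4]
gripper_width: 0.0
```

Run:
```python
from h import *
go([.5,.153,.097],-9.2)
snap("side","s11");_,b=load("s11")
cv2.imwrite("pics/s11z.png",cv2.resize(b[180:300,170:320],None,fx=5,fy=5,interpolation=cv2.INTER_CUBIC))
```

```text
clock 24.2 tcp [0.4871 0.1566 0.0947] yawY -8.64 z [-0.035  0.023 -0.999] F [-11.22   0.27   7.41] w 0.0
tool d cm [-1.32 -0.15 -0.28] twist 0.56
```

View pics/s11z.png

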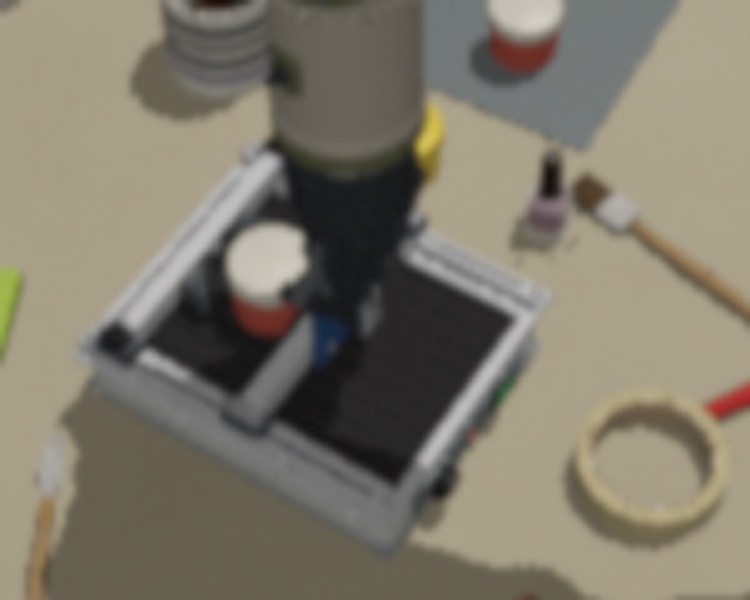

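The bar is now moving the pot back (11 N). I'll carry on in small steps.

Call:
arm_command:
  plan:
    - [-0.4,0,0,0]
    - [-0.4,0,0,0]

```text
clock: 24.45
tcp_pos: [0.4918, 0.156, 0.0941]
orientation: [-0.022, 0.074, 0.997, 0.01]
wrist_force: [-10.9, -0.3, 8.1]
gripper_width: -0.0
```

Call:
arm_command:
  plan:
    - [-0.4,0,0,0]
    - [-0.4,0,0,0]

```text
clock: 24.65
tcp_pos: [0.4961, 0.1554, 0.0935]
orientation: [-0.026, 0.073, 0.997, 0.01]
wrist_force: [-12.9, -0.2, 9.2]
gripper_width: 0.0004
```

Call:
arm_command:
  plan:
    - [-0.3,0,-0.1,0]
    - [-0.3,0,0,0]

```text
clock: 24.85
tcp_pos: [0.4959, 0.1554, 0.0932]
orientation: [-0.033, 0.072, 0.997, 0.009]
wrist_force: [-16.2, 0.5, 13.0]
gripper_width: 0.0003
```

Call:
arm_command:
  plan:
    - [-0.3,0,0,0]
    - [-0.3,0,0,0]

```text
clock: 25.05
tcp_pos: [0.4955, 0.1557, 0.0925]
orientation: [-0.04, 0.07, 0.997, 0.009]
wrist_force: [-16.8, 0.1, 12.3]
gripper_width: -0.0001
```

It stalled at about 17 N, roughly 8 to 9 N over the brake, so the pot is wedged. I'll back off and look.

Call:
arm_command:
  plan:
    - [0.5,0,0,0]
    - [1,0,0,0]
    - [1.5,0,0,0]
    - [0.5,0,0,0]
    - [0,0,-3,0]
    - [0,0,-4,0]
    - [0,0,-4,0]
    - [0,0,-3,0]
    - [0,0,0,0]

```text
clock: 25.95
tcp_pos: [0.4706, 0.157, 0.2401]
orientation: [-0.038, 0.07, 0.997, 0.008]
wrist_force: [0.5, -0.7, 0.4]
gripper_width: -0.0002
```

Run:
```python
from h import *
go([.43,.16,.2],-9.2)
snap("wrist","w12")
snap("side","s12");_,b=load("s12")
cv2.imwrite("pics/s12z.png",cv2.resize(b[180:300,170:320],None,fx=5,fy=5,interpolation=cv2.INTER_CUBIC))
```

```text
clock 25.95 tcp [0.4706 0.157  0.2401] yawY -8.11 z [-0.074  0.022 -0.997] F [ 0.5  -0.7   0.35] w -0.0002
tool d cm [ 3.74 -0.32  4.31] twist 1.09
```

View pics/w12.png

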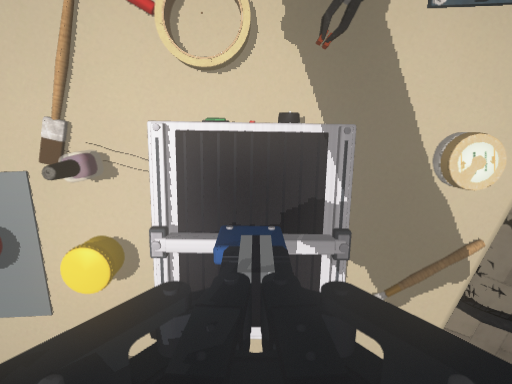

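View pics/s12z.png

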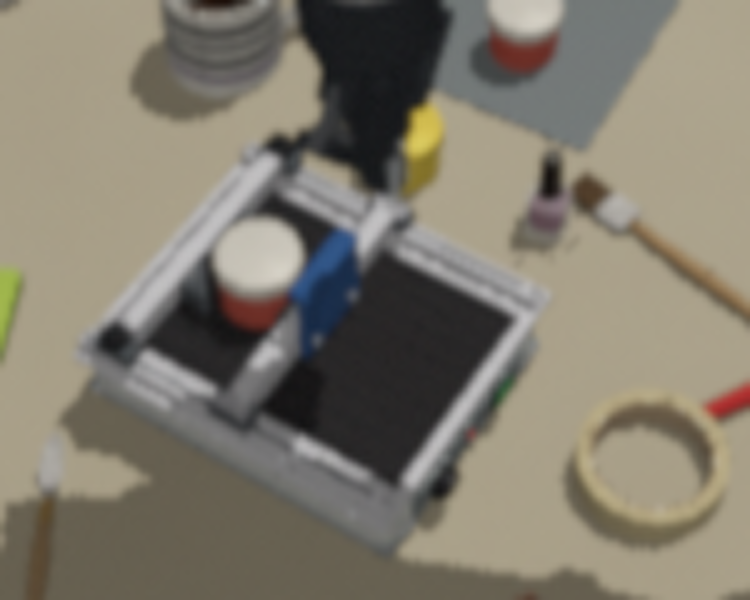

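The pot stands between the bars and the bar held its place. I'll move clear, open the fingers for a view, and measure the pot against the predicted V seat of (0.563, 0.140).

Call:
arm_command:
  plan:
    - [1,0,0,0]
    - [4,-1,0,0]
    - [0.5,-3,-1,0]
    - [0,-4,0,0]
    - [0,-4,0,0]
    - [0,-2,0,0]
    - [0,0,0,0]
    - [0,0,0,0]
    - [0,0,0,0]
  jaw: 8.5

```text
clock: 26.95
tcp_pos: [0.3829, 0.024, 0.2392]
orientation: [-0.049, 0.067, 0.997, 0.003]
wrist_force: [-0.1, 0.8, 0.3]
gripper_width: 0.0853
```

Run:
```python
from h import *
go([.43,.16,.2],-9.2)
snap("wrist","w13");snap("top","t13");snap("side","s13")
a=load("w13")[1];b=load("t13")[1];s=load("s13")[1]
cv2.imwrite("pics/c13.png",np.hstack([cv2.resize(b[150:245,150:275],(400,304),interpolation=cv2.INTER_CUBIC),cv2.resize(s[205:275,190:282],(400,304),interpolation=cv2.INTER_CUBIC)]))
```

```text
clock 26.95 tcp [0.3829 0.024  0.2392] yawY -7.69 z [-0.097  0.013 -0.995] F [-0.15  0.84  0.28] w 0.0853
tool d cm [-3.22 14.11  3.62] twist 1.51
```

View pics/c13.png

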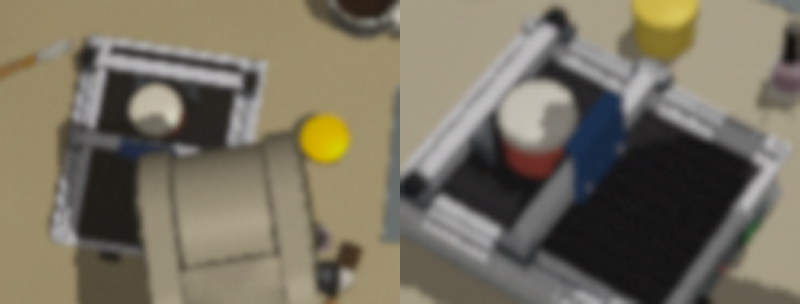

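View pics/w13.png

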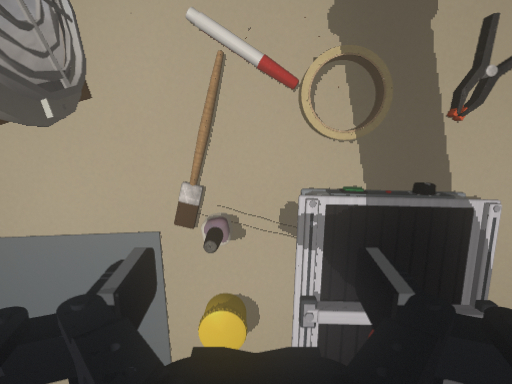

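The top crop shows the lid at (155,109). The side crop shows it at (538,115). Converting both.

Run:
```python
from h import *
T,_=load("t13");S,_=load("s13")
t=lambda u,v:(149.5+(u+.5)/3.2,149.5+(v+.5)/3.2)
s=lambda u,v:(189.5+(u+.5)*92/400,204.5+(v+.5)*70/304)
print(tri(T,t(155,109),S,s(538,115)),onz(T,t(155,109),.111),onz(S,s(538,115),.111))
print('V pad R?',onz(T,t(192,92),.09), 'backbar ends',onz(T,t(100,60),.088),onz(T,t(245,82),.088))
a=load("t13")[1]
cv2.imwrite("pics/t13z.png",np.clip(cv2.resize(a[160:210,170:240],None,fx=10,fy=10,interpolation=cv2.INTER_CUBIC)*1.6,0,255).astype(np.uint8))
a=load("s13")[1]
cv2.imwrite("pics/s13z.png",np.clip(cv2.resize(a[205:265,190:260],None,fx=10,fy=10,interpolation=cv2.INTER_CUBIC)*1.6,0,255).astype(np.uint8))
```

```text
(array([0.41132861, 0.12361755, 0.25392374]), np.float64(0.25708189248707014)) [0.56259721 0.14350452 0.111     ] [0.29828211 0.03559299 0.111     ]
V pad R? [0.58398346 0.10750658 0.09      ] backbar ends [0.61950857 0.20737868 0.088     ] [0.59498521 0.0510956  0.088     ]
```

View pics/t13z.png

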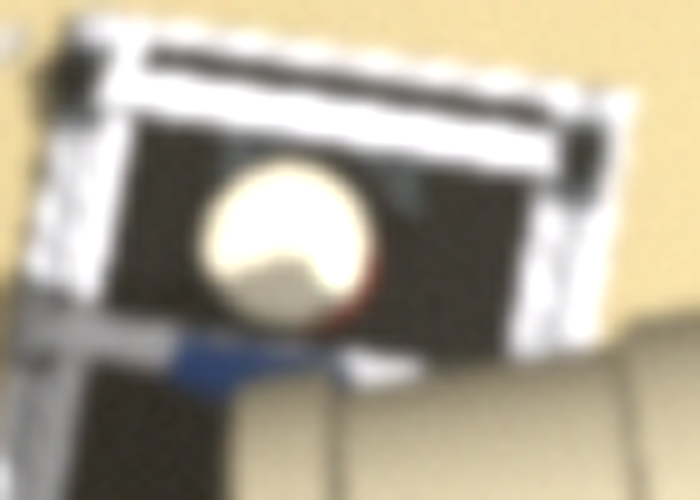

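View pics/s13z.png

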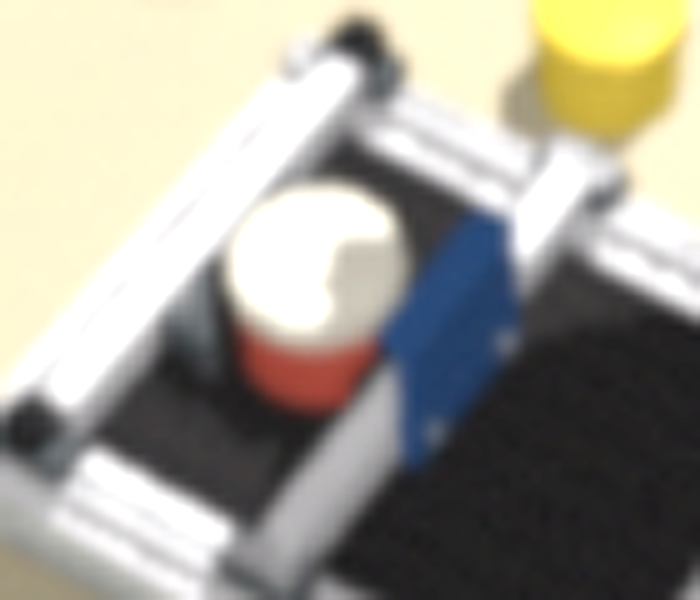

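I forgot the 400-px offset of the right-hand picture, so I'll recompute from the new zooms. The lid is at (288,243) in the top zoom and (318,262) in the side zoom.

Run:
```python
from h import *
T,_=load("t13");S,_=load("s13")
t=lambda u,v:(169.5+(u+.5)/10,159.5+(v+.5)/10)
s=lambda u,v:(189.5+(u+.5)/10,204.5+(v+.5)/10)
print(tri(T,t(288,243),S,s(318,258)),onz(T,t(288,243),.111),onz(S,s(318,258),.111))
```

```text
(array([0.56176782, 0.1429637 , 0.10712445]), np.float64(0.001962318288780592)) [0.56214917 0.14263458 0.111     ] [0.55938412 0.14533257 0.111     ]
```

The pot stands at (0.562, 0.143), which matches the V seat to about 2 mm. I'll take a closer wrist view to confirm that both pads touch.

Call:
arm_command:
  plan:
    - [-1,2,-1,0]
    - [-1.5,4,-1,0]
    - [-1,4,0,0]
    - [0,3,0,0]
    - [0,0,0,0]
    - [0,0,0,0]

```text
clock: 27.7
tcp_pos: [0.4388, 0.1567, 0.2552]
orientation: [-0.049, 0.064, 0.997, 0.003]
wrist_force: [0.4, -0.8, 0.1]
gripper_width: 0.0848
```

Run:
```python
from h import *
go([.43,.16,.26],-9.2)
snap("wrist","w14")
```

```text
clock 27.7 tcp [0.4388 0.1567 0.2552] yawY -7.36 z [-0.098  0.012 -0.995] F [ 0.44 -0.81  0.05] w 0.0848
tool d cm [ 0.95  0.21 -0.39] twist 1.84
```

View pics/w14.png

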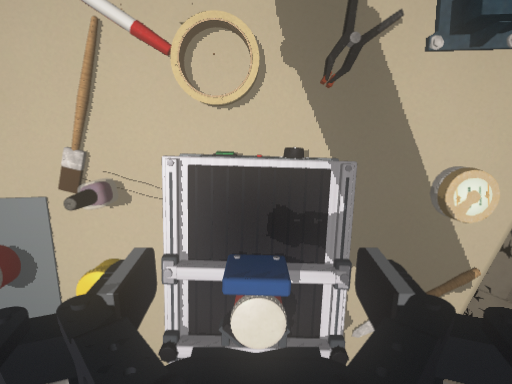

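Run:
```python
from h import *
c,im=load("w14")
cv2.imwrite("pics/w14z.png",np.clip(cv2.resize(im[280:362,200:320],None,fx=6,fy=6,interpolation=cv2.INTER_CUBIC)*1.5,0,255).astype(np.uint8))
for p in((258,321),):
    print(onz(c,p,.111))
print(proj(c,[.563,.1404,.111]))
```

```text
[0.55783232 0.14489366 0.111     ]
[253.98361629 326.5514582 ]
```

View pics/w14z.png

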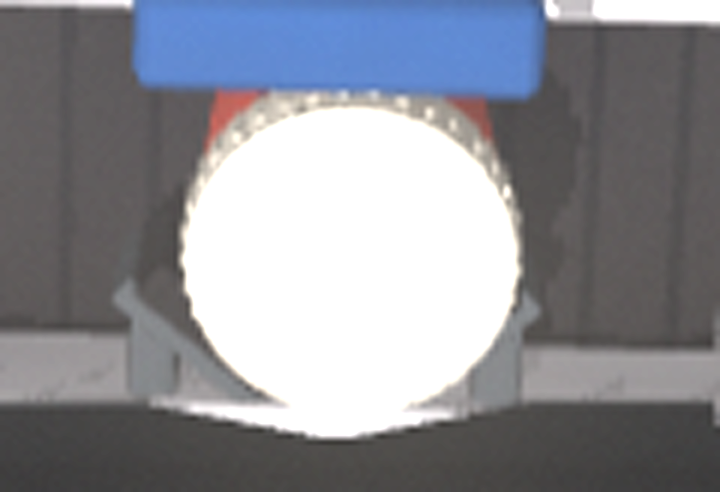

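In this zoom the lid centre sits at column 350 while the V holder tips at (117,297) and (540,310) are centred on 328. That suggests a lateral offset, so I'll quantify it within this one view.

Run:
```python
from h import *
c,im=load("w14"); c1,_=load("w1")
e=lambda u,v:(199.5+(u+.5)/6,279.5+(v+.5)/6)
w=lambda u,v:(190-.5+(u+.5)/6,290-.5+(v+.5)/6)
def P(c,uv,h): return onz(c,uv,h)[:2]
X=R.from_euler('z',-9.2,degrees=True).as_matrix()[:2,:2]
tl,tr=P(c,e(120,296),.088),P(c,e(538,308),.088)
a1,b1=P(c1,w(162,266),.088),P(c1,w(602,222),.088)
print('tips w14',tl,tr,'w1',a1,b1, 'width',np.linalg.norm(tr-tl),np.linalg.norm(b1-a1))
g=cv2.cvtColor(im,cv2.COLOR_BGR2GRAY)
m=np.zeros(g.shape,np.uint8);m[290:352,225:292]=1
m&=(g>165).astype(np.uint8)
ct=max(cv2.findContours(m,cv2.RETR_EXTERNAL,cv2.CHAIN_APPROX_NONE)[0],key=cv2.contourArea)
print(cv2.minEnclosingCircle(ct),cv2.boundingRect(ct),cv2.fitEllipse(ct))
for lid in(e(350,258),):
    p=P(c,lid,.111); mid=(tl+tr)/2; print('lid',p,'rel shaker', X.T@(p-mid))
seat=np.array([.5629,.1404]); print('seat rel tips in w1',X.T@(seat-(a1+b1)/2))
# same in the shaker frame: platform rails at z~.066
for u in((163,160),(355,160)): print(P(c,u,.066))
```

```text
tips w14 [0.575051   0.10329428] [0.58641952 0.1736264 ] w1 [0.57447362 0.10342033] [0.58605139 0.17400394] width 0.07124500502671113 0.07152685769945348
((257.4444580078125, 326.77777099609375), 30.88917350769043) (231, 298, 55, 54) ((257.4120178222656, 324.3531494140625), (52.712852478027344, 55.91432189941406), 48.942161560058594)
lid [0.559432   0.14460925] rel shaker [-0.02201231  0.00266382]
seat rel tips in w1 [-0.01740902 -0.00110979]
[0.39877169 0.07003537]
[0.42338359 0.26006995]
```

The pot is about 3 mm off the centre line towards +y and about 3 mm short of the seat. It is stuck on one pad of the V. I'll close the open jaws around it, centred on the shaker's line, to move it to the middle, then push the bar again.

Run:
```python
from h import *
go([.556,.1422,.17],-9.2)
```

```text
clock 27.75 tcp [0.4385 0.157  0.2551] yawY -7.34 z [-0.098  0.012 -0.995] F [0.1  0.49 0.35] w 0.0853
tool d cm [-12.63   0.04   7.3 ] twist 1.86
```

Call:
arm_command:
  plan:
    - [-2,0,0.3,1.9]
    - [-4,0,1,0]
    - [-4,0,2,0]
    - [-2.5,0,2,0]
    - [0,0,1.5,0]
    - [0,0,0,0]
    - [0,0,0,0]

```text
clock: 28.45
tcp_pos: [0.5589, 0.1322, 0.1745]
orientation: [-0.048, 0.083, 0.995, 0.003]
wrist_force: [0.5, -0.2, 0.5]
gripper_width: 0.0852
```

Run:
```python
from h import *
go([.556,.1422,.135],-9.2)
```

```text
clock 28.45 tcp [0.5589 0.1322 0.1745] yawY -9.56 z [-0.095  0.013 -0.995] F [ 0.54 -0.2   0.47] w 0.0852
tool d cm [0.07 0.95 3.98] twist -0.36
```

Call:
arm_command:
  plan:
    - [0,0.9,0,-0.3]
    - [0,0,1,0]
    - [0,0,1.5,0]
    - [0,0,1,0]
    - [0,0,0,0]

```text
clock: 28.95
tcp_pos: [0.5575, 0.1442, 0.1423]
orientation: [-0.045, 0.079, 0.996, 0.005]
wrist_force: [0.3, -0.7, -1.0]
gripper_width: 0.085
```

Run:
```python
from h import *
go([.556,.1422,.073],-9.2)
```

```text
clock 28.95 tcp [0.5575 0.1442 0.1423] yawY -9.1 z [-0.089  0.017 -0.996] F [ 0.29 -0.75 -1.04] w 0.085
tool d cm [-0.51 -0.24  6.91] twist 0.1
```

Call:
arm_command:
  plan:
    - [-0.4,-0.2,0.5,0]
    - [0,0,1.5,0]
    - [0,0,1.5,0]
    - [0,0,1,0]
    - [0,0,0.5,0]
    - [0,0,0,0]

```text
clock: 29.55
tcp_pos: [0.559, 0.142, 0.0922]
orientation: [-0.043, 0.079, 0.996, 0.006]
wrist_force: [-0.5, 0.3, 0.7]
gripper_width: 0.0851
```

Run:
```python
from h import *
go([.556,.1422,.073],-9.2)
snap("wrist","w15")
```

```text
clock 29.55 tcp [0.559  0.142  0.0922] yawY -9.09 z [-0.084  0.018 -0.996] F [-0.46  0.29  0.7 ] w 0.0851
tool d cm [ 0.13 -0.04  1.94] twist 0.11
```

View pics/w15.png

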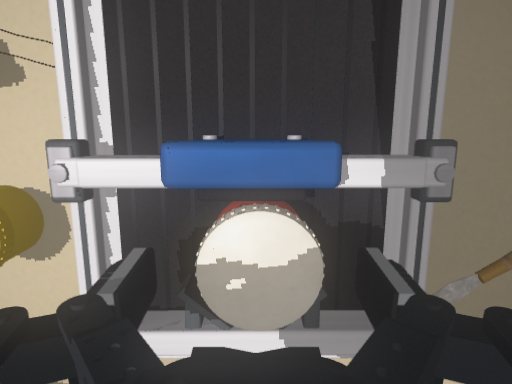

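The lid centre (col 260) is right of the V holders' and shoes' midline (col 252). I'll project the grasp centre into this view to line it up.

Run:
```python
from h import *
from station import monitor
c,im=load("w15"); s=monitor.read_state(); M=rot(s['orientation'])
for k in(0,.01,.0187,.03): print(k,proj(c,s['tcp_pos']-M[:,2]*k), (s['tcp_pos']-M[:,2]*k).round(4))
e=[onz(c,p,h)[:2] for p,h in(((68,170),.091),((436,170),.091),((161,180),.131),((341,180),.131),((192,296),.088),((311,296),.088))]
for i in(0,2,4): print(e[i],e[i+1],(e[i]+e[i+1])/2)
print('lid',onz(c,(260,268),.111))
```

```text
0 [253.12484707 254.19686418] [0.5593 0.142  0.0927]
0.01 [252.98681852 264.45101989] [0.5601 0.1419 0.1026]
0.0187 [252.85095087 274.54271423] [0.5608 0.1417 0.1113]
0.03 [252.64751837 289.64928364] [0.5618 0.1415 0.1225]
[0.50804155 0.06753257] [0.53394458 0.22843638] [0.52099306 0.14798447]
[0.51478088 0.11884588] [0.52413668 0.17689909] [0.51945878 0.14787249]
[0.57739072 0.10900284] [0.5867297 0.1661603] [0.58206021 0.13758157]
lid [0.55863478 0.14500047 0.111     ]
```

The grasp centre is on the line to within 0.5 mm, and the pot is 3.4 mm to +y of it. I'll descend and close.

Call:
arm_command:
  plan:
    - [0.2,0,0.5,0]
    - [0,0,0.7,0]
    - [0,0,0.5,0]
    - [0,0,0,0]

```text
clock: 30.0
tcp_pos: [0.5567, 0.143, 0.0761]
orientation: [-0.041, 0.079, 0.996, 0.006]
wrist_force: [0.2, -0.6, -0.0]
gripper_width: 0.0852
```

Run:
```python
from h import *
go([.556,.1420,.073],-9.2)
```

```text
clock 30.0 tcp [0.5567 0.143  0.0761] yawY -9.09 z [-0.081  0.019 -0.997] F [ 0.24 -0.61 -0.04] w 0.0852
tool d cm [ 0.03 -0.11  0.32] twist 0.11
```

Call:
arm_command:
  plan:
    - [0,-0.2,0.2,0]
    - [0,0,0,0]

```text
clock: 30.2
tcp_pos: [0.5562, 0.1409, 0.0739]
orientation: [-0.041, 0.079, 0.996, 0.006]
wrist_force: [0.6, -0.2, -0.5]
gripper_width: 0.0851
```

Call:
arm_command:
  plan:
    - [0,0,0,0]
    - [0,0,0,0]
    - [0,0,0,0]
    - [0,0,0,0]
    - [0,0,0,0]
    - [0,0,0,0]
    - [0,0,0,0]
    - [0,0,0,0]
  jaw: 4.5
  newtons: 20

```text
clock: 31.0
tcp_pos: [0.5567, 0.1413, 0.0747]
orientation: [-0.041, 0.079, 0.996, 0.007]
wrist_force: [-0.6, -0.1, -0.2]
gripper_width: 0.0508
```

Run:
```python
from h import *
go([.556,.1420,.073],-9.2)
snap("wrist","w16")
```

```text
clock 31.0 tcp [0.5567 0.1413 0.0747] yawY -9.07 z [-0.08   0.02  -0.997] F [-0.64 -0.12 -0.24] w 0.0508
tool d cm [0.07 0.05 0.17] twist 0.13
```

View pics/w16.png

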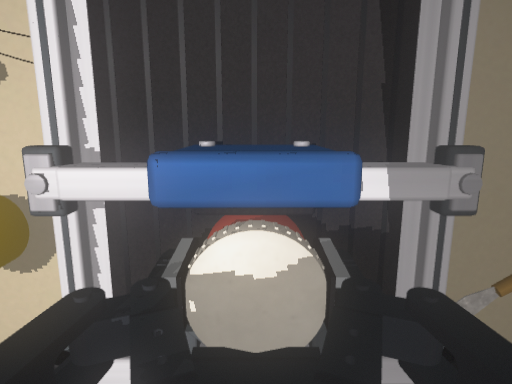

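The pot is now centred: lid at col 256, plate at 254, shoes at 253.5. While holding it, I'll ease it gently back into the V.

Call:
arm_command:
  plan:
    - [-0.2,-0.05,0,0]
    - [-0.2,0,0,0]
    - [0,0,0,0]

```text
clock: 31.35
tcp_pos: [0.5588, 0.1408, 0.0747]
orientation: [-0.043, 0.078, 0.996, 0.007]
wrist_force: [-1.0, 0.9, 0.4]
gripper_width: 0.0508
```

Call:
arm_command:
  plan:
    - [-0.2,0,0,0]
    - [0,0,0,0]

```text
clock: 31.55
tcp_pos: [0.5588, 0.1407, 0.0748]
orientation: [-0.045, 0.078, 0.996, 0.007]
wrist_force: [-2.2, 1.0, -1.2]
gripper_width: 0.051
```

Call:
arm_command:
  plan:
    - [-0.4,0,0,0]
    - [-0.3,0,0,0]

```text
clock: 31.75
tcp_pos: [0.5608, 0.1401, 0.0748]
orientation: [-0.051, 0.077, 0.996, 0.007]
wrist_force: [-17.3, 0.0, 15.6]
gripper_width: 0.0507
```

Run:
```python
from h import *
go([.556,.1420,.073],-9.2)
snap("wrist","w17")
```

```text
clock 31.75 tcp [0.5608 0.1401 0.0748] yawY -8.91 z [-0.1    0.021 -0.995] F [-17.32   0.04  15.56] w 0.0507
tool d cm [0.48 0.11 0.23] twist 0.29
```

View pics/w17.png

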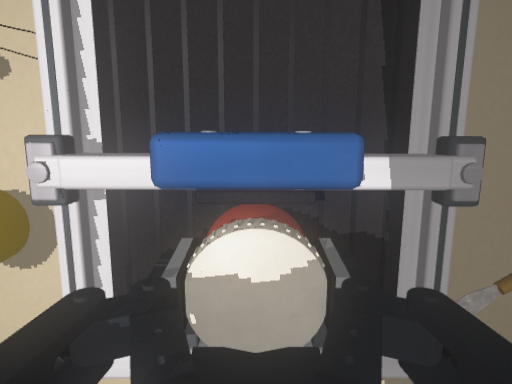

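The pot is against the V, with the force up to 17 N and a gap open at the bar. I'll release it and push the bar up again.

Call:
arm_command:
  plan:
    - [0.1,0,0,0]
    - [0,0,0,0]

```text
clock: 32.0
tcp_pos: [0.5592, 0.1401, 0.0746]
orientation: [-0.051, 0.077, 0.996, 0.007]
wrist_force: [-3.0, 1.0, 2.9]
gripper_width: 0.051
```

Call:
arm_command:
  plan:
    - [0,0,0,0]
    - [0,0,0,0]
    - [0,0,0,0]
    - [0,0,0,0]
    - [0,0,0,0]
    - [0,0,0,0]
  jaw: 8.5

```text
clock: 32.6
tcp_pos: [0.5615, 0.139, 0.0745]
orientation: [-0.049, 0.078, 0.996, 0.006]
wrist_force: [-0.6, -0.2, 0.0]
gripper_width: 0.0851
```

Call:
arm_command:
  plan:
    - [0,0,-1,0]
    - [0,0,-3,0]
    - [0,0,-4,0]
    - [0,0,-4,0]
    - [0,0,-3,0]
    - [2,0,0,0]
    - [4,0,0,0]
    - [4,0,0,0]
    - [0.5,0,0,0]
    - [0,0,0,0]
    - [0,0,0,0]

```text
clock: 33.7
tcp_pos: [0.4716, 0.1512, 0.248]
orientation: [-0.046, 0.079, 0.996, 0.007]
wrist_force: [0.2, -0.2, 0.5]
gripper_width: 0.0847
```

Run:
```python
from h import *
go([.44,.16,.24],-9.2)
c,im=snap("wrist","w18")
cv2.imwrite("pics/w18z.png",np.clip(cv2.resize(im[260:362,190:320],None,fx=6,fy=5.8,interpolation=cv2.INTER_CUBIC)*1.5,0,255).astype(np.uint8))
```

```text
clock 33.7 tcp [0.4716 0.1512 0.248 ] yawY -9.11 z [-0.091  0.022 -0.996] F [ 0.16 -0.18  0.5 ] w 0.0847
tool d cm [3.17 0.37 1.11] twist 0.09
```

View pics/w18z.png

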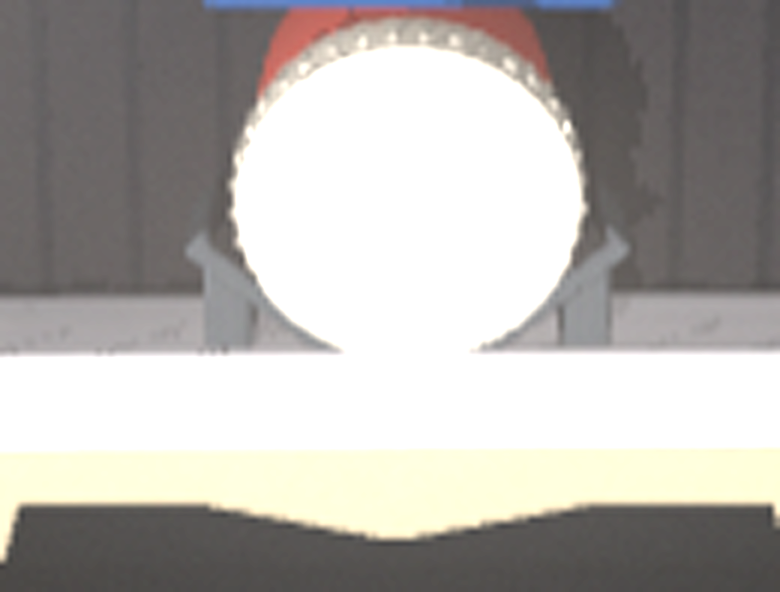

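The pot now sits symmetrically in the V: lid mid at 408.5, V tips mid at 409. I'll close the fingers and push the bar up again.

Call:
arm_command:
  plan:
    - [0.3,0.3,0,0]
    - [0.3,0,0,0]
    - [0,0,0,0]
    - [0,0,0,0]
    - [0,0,0,0]
    - [0,0,0,0]
    - [0,0,0,0]
    - [0,0,0,0]
    - [0,0,0,0]
  jaw: 0

```text
clock: 34.65
tcp_pos: [0.4681, 0.1539, 0.2472]
orientation: [-0.047, 0.081, 0.996, 0.006]
wrist_force: [-0.7, 0.2, -0.4]
gripper_width: -0.0002
```

Run:
```python
from h import *
go([.467,.157,.097],-9.2)
```

```text
clock 34.65 tcp [0.4681 0.1539 0.2472] yawY -9.32 z [-0.093  0.019 -0.996] F [-0.67  0.17 -0.41] w -0.0002
tool d cm [-1.26  0.23 14.97] twist -0.12
```

Call:
arm_command:
  plan:
    - [0,0.2,1,0]
    - [0,0,3,0]
    - [0,0,4,0]
    - [0,0,4,0]
    - [0,0,2.5,0]
    - [0,0,0.5,0]
    - [0,0,0,0]

```text
clock: 35.35
tcp_pos: [0.4539, 0.1598, 0.0911]
orientation: [-0.046, 0.081, 0.996, 0.006]
wrist_force: [-0.4, -0.2, 1.0]
gripper_width: 0.0002
```

Run:
```python
from h import *
go([.483,.1545,.097],-9.2)
```

```text
clock 35.35 tcp [0.4539 0.1598 0.0911] yawY -9.3 z [-0.09   0.02  -0.996] F [-0.37 -0.24  0.98] w 0.0002
tool d cm [-2.89 -0.05 -0.86] twist -0.1
```

Call:
arm_command:
  plan:
    - [-0.8,0,-0.3,0]
    - [-0.8,0,-0.2,0]
    - [-0.7,0,-0.2,0]
    - [-0.4,0,-0.1,0]
    - [0,0,0,0]

```text
clock: 35.85
tcp_pos: [0.4879, 0.1557, 0.1022]
orientation: [-0.042, 0.081, 0.996, 0.008]
wrist_force: [0.9, -0.7, -0.6]
gripper_width: -0.0003
```

Call:
arm_command:
  plan:
    - [-0.4,0,0,0]
    - [-0.4,0,0,0]

```text
clock: 36.05
tcp_pos: [0.4961, 0.1545, 0.1019]
orientation: [-0.042, 0.081, 0.996, 0.009]
wrist_force: [-7.7, 0.8, 3.1]
gripper_width: 0.0003
```

Call:
arm_command:
  plan:
    - [-0.4,0,0,0]
    - [-0.4,0,0,0]

```text
clock: 36.25
tcp_pos: [0.4985, 0.1544, 0.101]
orientation: [-0.048, 0.08, 0.996, 0.008]
wrist_force: [-23.9, 0.9, 19.3]
gripper_width: -0.0003
```

It is wedged at 24 N, about 16 N of squeeze after the brake, under the 22 N limit. I'll back off now.

Call:
arm_command:
  plan:
    - [0.5,0,0,0]
    - [1,0,0,0]
    - [1.5,0,0,0]
    - [1,0,0,0]
    - [0,0,-3,0]
    - [0,0,-4,0]
    - [0,0,-4,0]
    - [0,0,-3,0]
    - [0,0,0,0]

```text
clock: 37.15
tcp_pos: [0.4672, 0.1576, 0.2481]
orientation: [-0.049, 0.079, 0.996, 0.008]
wrist_force: [1.1, -0.1, -0.9]
gripper_width: -0.0001
```

Call:
arm_command:
  plan:
    - [0,0,0,0]
    - [0,0,0,0]
    - [0,0,0,0]
    - [0,0,0,0]
    - [0,0,0,0]
    - [0,0,0,0]
  jaw: 8.5

```text
clock: 37.75
tcp_pos: [0.4651, 0.1574, 0.2447]
orientation: [-0.051, 0.079, 0.996, 0.007]
wrist_force: [-0.4, 0.1, 0.9]
gripper_width: 0.0845
```

Run:
```python
from h import *
go([.44,.16,.24],-9.2)
c,im=snap("wrist","w19")
cv2.imwrite("pics/w19z.png",np.clip(cv2.resize(im[250:362,190:320],None,fx=6,fy=5.3,interpolation=cv2.INTER_CUBIC)*1.4,0,255).astype(np.uint8))
_,a=snap("top","t19");_,b=snap("side","s19")
cv2.imwrite("pics/c19.png",np.hstack([cv2.resize(a[150:245,170:345],(400,217),interpolation=cv2.INTER_CUBIC),cv2.resize(b[145:285,170:320],(400,373),interpolation=cv2.INTER_CUBIC)[:217]]) if 0 else np.vstack([cv2.resize(a[150:245,150:345],(600,292)),cv2.resize(b[150:285,170:447],(600,292))]))
```

```text
clock 37.75 tcp [0.4651 0.1574 0.2447] yawY -9.08 z [-0.101  0.021 -0.995] F [-0.39  0.07  0.86] w 0.0845
tool d cm [ 2.46 -0.14  0.73] twist 0.12
```

View pics/w19z.png

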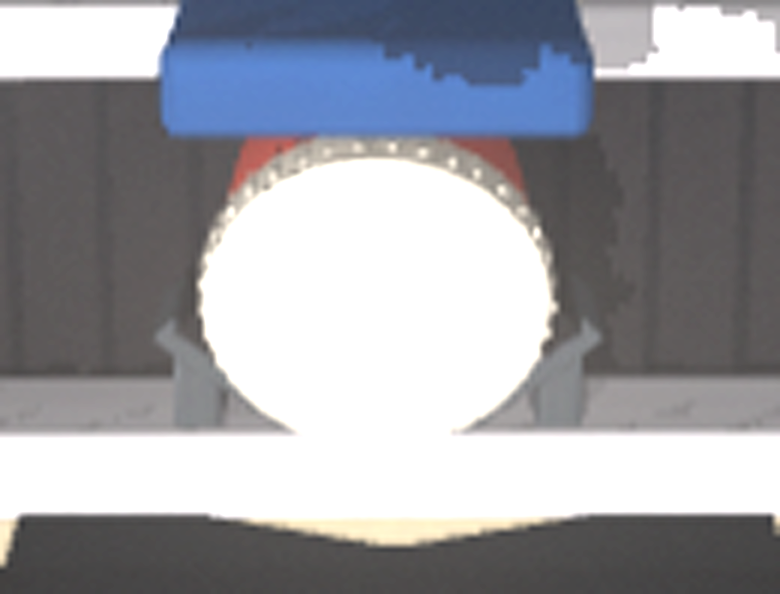

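View pics/c19.png

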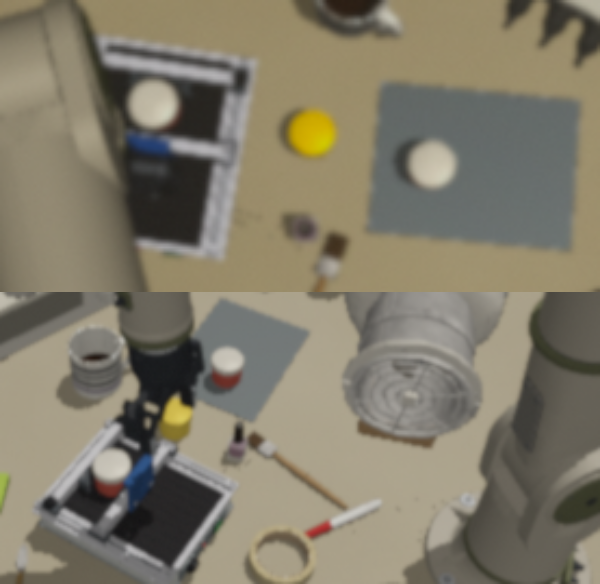

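The lid (mid 376) is centred in the V (tips mid 379) and the bar holds it. The other pot stands on the mat. One last numeric check.

Run:
```python
from h import *
c,_=load("w19");T,a=load("t19")
e=lambda u,v:(189.5+(u+.5)/6,249.5+(v+.5)/5.3)
P=lambda uv,h:onz(c,uv,h)[:2]
X=R.from_euler('z',-9.2,degrees=True).as_matrix()[:2,:2]
tl,tr=P(e(160,332),.088),P(e(600,336),.088)
for v in(285,295): print('lid rel tips',(X.T@(P(e(376,v),.111)-(tl+tr)/2)).round(4))
g=cv2.cvtColor(a,cv2.COLOR_BGR2HSV).astype(int);m=np.zeros(a.shape[:2],bool);m[190:215,275:335]=1
b=blobs(m&(g[...,2]>150)&(g[...,1]<80),60);print(b,[onz(T,x[1],.052) for x in b])
```

```text
lid rel tips [-0.0218 -0.0006]
lid rel tips [-0.02   -0.0006]
[(np.int32(169), [290.4, 203.2], [284, 196, 14, 15])] [array([ 0.50167444, -0.17090245,  0.052     ])]
```

Run:
```python
from station import workorder
print(workorder.close_job())
```

```text
the job is handed in; nothing more can be done
None
```

The heavier pot, the right one, is clamped in the shaker's V, and the job was handed in at about 38 s of the 69 s allowed.

- **Weighing:** I lifted the left pot first (about 1.1 N, 0.11 kg), set it down, then lifted the right (about 3.8 N, 0.38 kg). The left pot's lid is within about 1 mm of its starting place in the top view.
- **First push:** My placing left the pot about 3 mm off the centre line, so it jammed on one pad of the V. I centred it with the jaws, eased it back into the V and pushed the bar again.
- **Second push:** The bar stalled at 24 N, about 16 N of squeeze after the 8 N brake. That is under the 22 N limit but harder than I meant; I had aimed for 14 to 16 N of push.
- **Last checks:** The final wrist view shows the pot within about 0.6 mm of the V's centre line, with the bar holding and the gripper clear. I did not touch the mug, the wax jar or the lacquer bottle.
- **One check that disagreed:** Along x, the last view puts the lid 3 to 4 mm short of the seat I worked out from the first picture. I relied on the push stalling and the pot sitting evenly in the V, because the lid's edges are blurred and the gripper was tilted about 6°.

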